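# Set up the footbridge on the site model for gluing

### The arm

A 6-joint arm with a two-finger parallel gripper is mounted at the origin on a cart in front of the work surface, level with it; the furniture and walls round the work are solid. World frame = base frame: x ahead of the robot, y to its left, z up, the work surface at z = 0. Lengths are in m, angles in rad, forces in N, time in s.
With the tool pointing down it reaches from about 0.2 to 0.875 m from the base axis. Payload 3.4 kg.
Tool frame: the origin (TCP) lies between the finger pads; the fingertips stand 8 mm ahead of it and the grasp point (between the pads) lies 11 mm behind it; z points along the fingers, y is the line along which they close (so a half turn about z gives the same grasp; the last joint's range is limited). The gripper opens to 94 mm and grips with 3 to 60 N. Pads are 16 mm wide; open, the fingers measure 119 mm over their backs; the gripper's body (75 mm by 177 mm) begins 78 mm behind the grasp point.
Start: joints at [1.002, 0.276, 1.505, -0, 1.361, -0.121], TCP at [0.249, 0.518, 0.213] pointing down, gripper open.
Joint ranges: [-2.89, 2.89], [-0.75, 2.08], [0.22, 2.7], [-1.18, 4.32], [0.11, 2.71], [-2.7, 2.7]. Speed limits (rad/s): [2.57, 2.57, 3.14, 3.14, 3.14, 3.14].

### API

Orientations are given as a unit quaternion [w, x, y, z].
In Python, from cell import manip, optics gives the robot as it stands. The module is installed in compiled form; this text tells all that it offers.
- The arm moves only by the tool arm_command, never from a script. Its argument "increments" is a list of rows, each a list of 2 entries, a list of its own where there are three numbers: the shift along the tool's x, y, z in units of 0.4 m (1.0 is 0.4 m), then the turn, a rotation vector about the tool's x, y, z in units of 30 degrees (1.0 is 30 degrees). In form: [[[dx, dy, dz], [wx, wy, wz]], ...]. A call has 1 to 10 rows; each row is the pose to reach, as a shift and turn from the pose commanded when the call began, along the tool's axes at that moment; what a row does not reach only later rows make up. A row lasts 1/10 s, in which the tool goes at most 50 mm and 8.59 degrees, less where a joint would pass 70% of its speed; a pose out of reach is approached as far as the arm can. A call with a number of a shift or a turn outside -1 to 1 is refused whole. A call with a gripper value outside its range is refused whole. "gripper" is the gripper's target within -1 to 1 (fully open at 1, half-way at 0, shut at -1), set as the call begins (left out, the last holds). The fingers move at their own pace and stop on an object; "grip_force" is the grip in N (left out, the last holds). Time passes only in rows, so rows that repeat a pose let the fingers close. It gives the time, the measured TCP pose, the force, the opening and the grip force at its end, in the units of the state.
- manip.read_state(): the state, without advancing time (a new reading comes with each control period).
- optics.capture(name): name is "scene" or "top" or "wrist"; returns (picture, depth): 400x640x3 uint8, red, green, blue; 400x640 float32, m along the optical axis (not along the pixel's ray), 0 where there is no reading.
- optics.camera_model(name): a dict with "camera_matrix" (3x3 intrinsics, pixels), "position" and "rotation" of the camera in the world; the wrist camera has in their place "mount" (4x4, takes a point from camera to tool coordinates, whose origin is the TCP and whose axes are the flange's). Camera axes: x right, y down, z forward; pixel columns grow to the right and rows downward; lengths in m; the calibration is good to about 2 mm. A picture is of the moment at which its call begins: read the wrist's pose just before it. camera_model takes no time and is no camera call.
- manip.sign_off(): hands the job in; it is judged then, once.
The state is a dict: "t": time; "qpos": joint angles; "dq": joint speeds; "tau": joint torques, N m; "ee_pos": TCP position; "tool_rot": TCP orientation; "force": force on the tool from outside, world axes, zero at the start; "torque": the same for the moment, N m; "width": finger opening in m; "grasp_force": force on a finger pad.
Only numpy, scipy, OpenCV 4.12 (cv2) and the standard library are available. Lean on these libraries where they do the work, as an engineer would, in place of code of your own. Each camera call takes 0.05 s, during which the arm holds its last target. There are 200 camera calls.

### The job

Set up the model footbridge on the contour site model: stand the tallest concrete support in the footing cut-out in the grey stream bed, the middle-sized one in the cut-out on the low bank and the shortest in the cut-out on the high bank, each upright, down on the floor of its cut-out and turned the same way as the cut-out. Then lay the deck level across all three, centred on them, and stand the large steel weight on it between the kerbs, lengthways and over the stream support, to hold the joints. Leave the glue bottle and the tub of pins standing where they are, and let go of everything.

Things in the scene. Friction and masses are not known exactly. Their poses are not given: they have to be found in the camera images.
- site_board: Fixed contour model, base 224 x 124 mm. Origin: middle of its underside; x along the bridge line, from low bank (-x) over the grey stream bed to high bank (+x); z up. Footing cut-outs 42 (x) x 52 (y) mm, 5 mm deep, at y = 0: stream bed x = 0, floor 6 mm above origin; low bank x = -70, floor 21; high bank x = +70, floor 36. Supports' tops come level at 72. Trees at the four corners, up to 70 high.
- tall_support_center (a point): The tallest concrete support, loose, upright: a block 26 (x) x 36 (y) x 66 mm tall, black bearing pad (16 x 28 x 3 mm, counted in the height) on its top; about 0.15 kg. This point is its centre, half-way up; z up. It belongs in the stream bed, its x along the contour model's x (either way round).
- middle_support_center (a point): The middle-sized concrete support, loose, upright: 26 (x) x 36 (y) x 51 mm tall with its bearing pad; about 0.11 kg. This point is its centre, half-way up; z up. It belongs on the low bank, its x along the contour model's x (either way round).
- short_support_center (a point): The shortest concrete support, loose, upright: 26 (x) x 36 (y) x 36 mm tall with its bearing pad; about 0.08 kg. This point is its centre, half-way up; z up. It belongs on the high bank, its x along the contour model's x (either way round).
- deck_center (a point): Bridge deck, loose, lying flat, right way up: a plywood strip 180 (x) x 54 (y) mm, 6 mm thick, with kerbs 3 mm wide along both long edges that rise 4 mm above it (10 mm in all; 48 mm clear between them); about 0.09 kg. This point is its centre, 5 mm above its underside; z up. Its length goes along the contour model's x (either way round).
- weight_a_center (a point): The large ground steel weight, loose (a smaller one lies far back): 30 (x) x 50 (y) x 31 mm tall, with a small black dot on top; about 0.35 kg. This point is its centre, half-way up; z up. On the deck its 50 mm length (y) goes along the deck's length.
- glue_bottle_center (a point): Glue bottle, loose, 34 mm in diameter and 92 mm tall, standing upright: to be left alone. This point is its centre, half-way up; z up.
- pin_tub_center (a point): Clear round tub of map pins, loose, 52 mm in diameter and 18 mm tall: to be left alone. This point is its centre, half-way up; z up.
Mind the look-alikes: they are no part of the job. What is shaped like the part that bears weight_a_center but blue or orange is not meant.

How it is judged:
By the outcome, as a careful person would: the job done as asked, in the order asked, and still so for the second after the job is handed in, with the robot touching nothing.
It also fails if it takes over 141 s, if anything falls off the work surface, if the arm or the gripper's body presses on something with over 40 N, if the wrist force passes 120 N, or if a joint passes its speed limit or range.

## Working session

There is one attempt and no reset: what is moved stays moved. The work goes in short steps, Python scripts to look and compute and a tool call to move; the robot and the scene stay as the last step left them, time stands still between calls to the robot, and variables do not carry over. Pictures are saved under pics/ and viewed, at most 14 in all, crops included, and the job is handed in when it is done.

Besides the shell and the picture viewer there is one more tool, called after ">>>" by a JSON object that holds its "fn" and its "kwargs". arm_command: Moves the arm, as the interface text tells. Its arguments: {"type":"object","properties":{"increments":{"type":"array","items":{"type":"array"}},"gripper":{"type":"number"},"grip_force":{"type":"number"}},"required":["increments"]}

```bash
mkdir -p pics; python3 - <<'E'
from cell import manip, optics
import cv2,numpy as np
s=manip.read_state();print({k:np.round(v,3) for k,v in s.items()})
for n in("top","scene"):
    p,d=optics.capture(n);np.savez("%s0.npz"%n,p=p,d=d);cv2.imwrite(f"pics/{n}0.png",p[:,:,::-1])
    print({k:np.round(v,4) for k,v in optics.camera_model(n).items()})
print(optics.camera_model("wrist"))
E
```

```text
{'t': np.float64(0.0), 'qpos': array([ 1.002,  0.277,  1.506, -0.   ,  1.361, -0.121]), 'dq': array([-0.   , -0.001,  0.   , -0.001,  0.001,  0.   ]), 'tau': array([-0.0000e+00, -4.0459e+01, -2.3723e+01,  7.0000e-02,  3.4000e-02,
       -0.0000e+00]), 'ee_pos': array([0.249, 0.518, 0.213]), 'tool_rot': array([-0.   ,  0.222,  0.975, -0.001]), 'force': array([-1.294,  0.423,  0.199]), 'torque': array([-0.029, -0.006, -0.02 ]), 'grasp_force': np.float64(0.0), 'width': np.float64(0.094)}
{'camera_matrix': array([[368.9756,   0.    , 320.603 ],
       [  0.    , 368.9756, 203.4855],
       [  0.    ,   0.    ,   1.    ]]), 'position': array([0.2021, 0.2297, 1.5394]), 'rotation': array([ 0.0834, -0.6975,  0.7072, -0.0809])}
{'camera_matrix': array([[470.6923,   0.    , 320.4839],
       [  0.    , 470.6923, 197.2997],
       [  0.    ,   0.    ,   1.    ]]), 'position': array([-0.5093,  1.1829,  0.6853]), 'rotation': array([ 0.2139, -0.3418,  0.7664, -0.5   ])}
{'camera_matrix': array([[283.12398465,   0.        , 321.93902888],
       [  0.        , 283.12398465, 201.78589369],
       [  0.        ,   0.        ,   1.        ]]), 'mount': array([[-9.46866665e-05, -9.69547402e-01, -2.44903709e-01,
         7.05584204e-02],
       [ 9.99999996e-01, -9.29969043e-05, -1.84634159e-05,
        -5.25115882e-04],
       [-4.87412988e-06, -2.44903710e-01,  9.69547406e-01,
        -1.70474620e-01],
       [ 0.00000000e+00,  0.00000000e+00,  0.00000000e+00,
         1.00000000e+00]])}
```

View pics/top0.png

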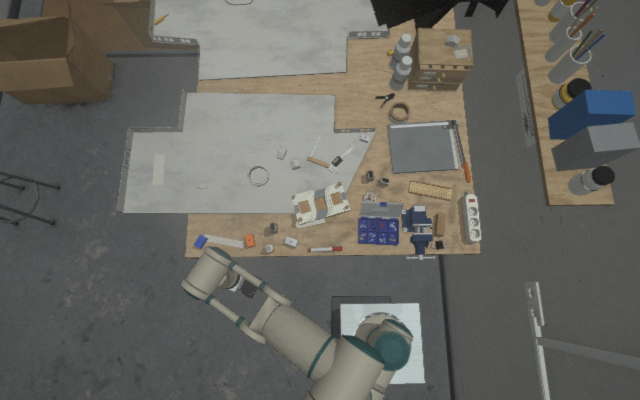

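View pics/scene0.png

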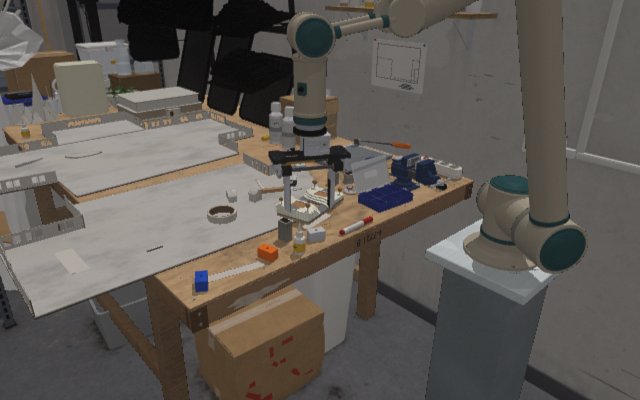

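The top view shows the site board at about (321,203), the blocks at (273,228), (370,175) and (384,182), the weight at about (291,242), and the deck at about (225,241). I'll enlarge it.

```bash
cat >h.py <<'E'
from cell import manip, optics
import cv2,numpy as np
from scipy.spatial.transform import Rotation as R
def rq(q): return R.from_quat(np.r_[q[1:],q[0]]).as_matrix()
def grab(n):
    s=manip.read_state(); p,d=optics.capture(n); return (p,d)+pose(n,s)
def pose(n,s=None):
    m=optics.camera_model(n);K=m["camera_matrix"]
    if n=="wrist":
        T=np.eye(4);T[:3,:3]=rq(s["tool_rot"]);T[:3,3]=s["ee_pos"];T=T@m["mount"]
        return K,T[:3,:3],T[:3,3]
    return K,rq(m["rotation"]),np.array(m["position"])
def cloud(d,K,Rm,t):
    v,u=np.mgrid[:d.shape[0],:d.shape[1]]
    c=np.stack([(u-K[0,2])/K[0,0]*d,(v-K[1,2])/K[1,1]*d,d],-1)
    W=c@Rm.T+t; W[d==0]=np.nan; return W
def ortho(p,W,x0,x1,y0,y1,z,K,Rm,t,s=1000):
    "orthophoto at plane z: row up = +x, col right = -y"
    xs=np.arange(x1,x0,-1/s);ys=np.arange(y1,y0,-1/s)
    X=np.stack(np.broadcast_arrays(xs[:,None],ys[None,:],z),-1)
    c=(X-t)@Rm; uv=c[...,:2]/c[...,2:]*[K[0,0],K[1,1]]+[K[0,2],K[1,2]]
    return cv2.remap(p,uv[...,0].astype('f'),uv[...,1].astype('f'),cv2.INTER_CUBIC)
E
python3 - <<'E'
from h import *
z=np.load("top0.npz");p,d=z["p"],z["d"];K,Rm,t=pose("top");W=cloud(d,K,Rm,t)
for uv in [(273,228),(370,175),(384,182),(291,242),(225,241),(250,240),(200,241),(268,249),(321,203),(300,100)]:
    print(uv,np.round(W[uv[1],uv[0]],3))
cv2.imwrite("pics/top1.png",cv2.resize(p[150:265,180:440,::-1],None,fx=3,fy=3,interpolation=cv2.INTER_CUBIC))
E
```

```text
(273, 228) [0.452 0.426 0.07 ]
(370, 175) [0.674 0.023 0.056]
(384, 182) [ 0.648 -0.037  0.036]
(291, 242) [0.399 0.356 0.031]
(225, 241) [0.41  0.634 0.006]
(250, 240) [0.409 0.524 0.034]
(200, 241) [0.409 0.731 0.03 ]
(268, 249) [0.367 0.444 0.071]
(321, 203) [0.567 0.231 0.01 ]
(300, 100) [1.051 0.32  0.011]
```

View pics/top1.png

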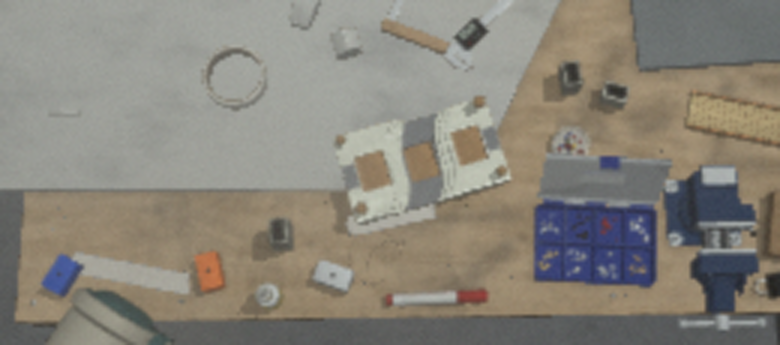

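```bash
python3 - <<'E'
from h import *
z=np.load("top0.npz");p,d=z["p"],z["d"];K,Rm,t=pose("top");W=cloud(d,K,Rm,t)
# local depth stats, objects
def comp(c,r,zlo,zhi,name):
    m=(np.hypot(W[...,0]-c[0],W[...,1]-c[1])<r)&(W[...,2]>zlo)&(W[...,2]<zhi)
    P=W[m][:,:2].astype('f'); b=cv2.minAreaRect(P)
    print(name,m.sum(),np.round(P.mean(0),3),"rect",np.round(b[0],3),np.round(b[1],3),round(b[2],1),"ztop",np.round(np.percentile(W[m][:,2],[20,50,90]),3))
comp((.452,.426),.035,.05,.09,"tall");comp((.674,.023),.035,.04,.08,"mid");comp((.648,-.037),.035,.02,.06,"short");comp((.4,.356),.04,.02,.05,"wt")
comp((.62,-.23),.12,.003,.03,"deck");comp((.63,.02),.04,.005,.03,"tub")
comp((.567,.231),.15,.0,.1,"board")
for u in range(292,352,4): print([int(1000*W[v,u,2]) if W[v,u,2]==W[v,u,2] else -1 for v in range(180,232,3)])
E
```

```text
tall 60 [0.458 0.429] rect [0.459 0.431] [0.036 0.026] 3.8 ztop [0.061 0.064 0.069]
mid 51 [0.68  0.022] rect [0.681 0.021] [0.035 0.027] 11.6 ztop [0.046 0.048 0.056]
short 59 [ 0.656 -0.042] rect [ 0.657 -0.042] [0.035 0.026] 74.1 ztop [0.029 0.033 0.036]
wt 92 [0.402 0.358] rect [0.403 0.359] [0.05 0.03] 70.4 ztop [0.027 0.029 0.034]
deck 853 [ 0.644 -0.231] rect [ 0.627 -0.233] [0.231 0.224] 61.3 ztop [0.004 0.008 0.023]
tub 43 [0.63  0.022] rect [0.63  0.023] [0.076 0.054] 18.3 ztop [0.007 0.013 0.024]
board 3125 [0.576 0.237] rect [0.569 0.232] [0.295 0.297] 56.9 ztop [0.004 0.013 0.046]
[5, 4, 7, 5, 6, 68, 46, 38, 5, 12, 10, 8, -3, 0, 0, -1, 0, 0]
[7, 9, 2, 5, 7, 52, 50, 52, 48, 52, 51, 45, 48, 0, 4, -5, 1, -4]
[8, 3, 2, 5, 3, 43, 49, 44, 41, 46, 44, 46, 47, 78, 51, -3, 0, -1]
[11, 8, 9, 5, 44, 47, 44, 38, 42, 45, 38, 44, 44, 45, 38, 9, 2, 4]
[7, 0, 10, 1, 51, 46, 49, 48, 43, 45, 42, 50, 45, 49, 10, 4, 0, 5]
[4, 5, 10, 0, 31, 28, 21, 22, 35, 34, 39, 43, 31, 35, 0, 1, -4, 0]
[5, 6, 2, 10, 15, 20, 16, 11, 19, 14, 17, 22, 21, 26, -2, -2, -3, 0]
[8, 0, 10, 23, 14, 17, 17, 15, 4, 13, 12, 15, 18, 4, -5, -1, -6, 5]
[5, 9, 6, 14, 22, 20, 24, 8, 15, 17, 17, 16, 18, 6, 0, 0, -5, 2]
[9, 9, 27, 30, 32, 23, 27, 25, 18, 29, 23, 24, 17, 1, 0, 0, 1, 0]
[5, 3, 32, 39, 28, 32, 30, 23, 34, 31, 39, 36, 0, -4, 3, 5, 0, 5]
[1, 7, 30, 22, 28, 21, 24, 29, 31, 39, 26, 24, -8, -1, 0, -11, 4, -1]
[8, 65, 37, 32, 31, 29, 30, 25, 36, 26, 30, 2, 4, 0, 0, -2, 2, 2]
[4, 6, 7, 3, 35, 30, 32, 26, 36, 26, 25, 1, -1, 2, -1, 5, 3, -5]
[5, 2, 11, 0, -1, 2, 1, 0, 32, 50, 20, 2, -7, 4, -2, -6, 3, 0]
```

>>> {"fn": "arm_command", "kwargs": {"increments": [[[-0.4, -0.2, -0.3], [0, 0, 0]], [[-0.4, -0.2, -0.3], [0, 0, 0]], [[-0.4, -0.2, -0.3], [0, 0, 0]], [[-0.4, -0.2, -0.3], [0, 0, 0]], [[-0.4, -0.2, -0.3], [0, 0, 0]], [[-0.4, -0.2, -0.3], [0, 0, 0]]]}}

```text
t: 0.7
ee_pos: [0.3598, 0.3763, 0.3345]
tool_rot: [0.001, 0.224, 0.975, 0.001]
force: [-0.4, 0.4, 0.2]
width: 0.0943
grasp_force: 0.0
```

```bash
python3 - <<'E'
from h import *
s=manip.read_state();print(s["t"],s["ee_pos"],s["tool_rot"])
p,d,K,Rm,t=grab("wrist");np.savez("w1.npz",p=p,d=d,K=K,R=Rm,t=t);cv2.imwrite("pics/w1.png",p[:,:,::-1])
E
```

```text
0.7 [0.35982482 0.3762646  0.33452324] [6.89824660e-04 2.23542442e-01 9.74693388e-01 1.04883487e-03]
```

View pics/w1.png

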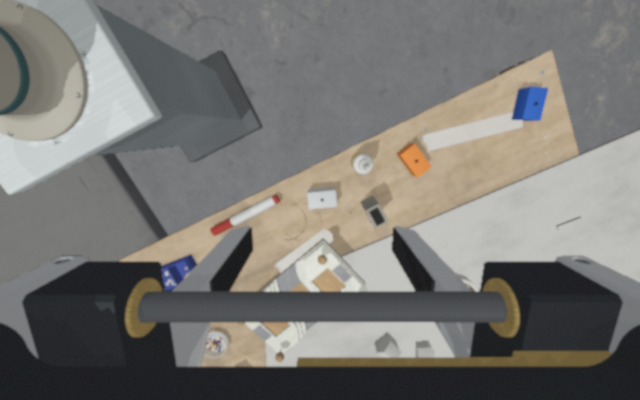

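The wrist view shows the tall support at (374,211), the weight at (322,199), the glue bottle at (363,163) and the board at about (315,285). The high bank is at its upper right. I'll refine the tall support and the board from here.

```bash
cat >>h.py <<'E'
def comp(W,c,r,zlo,zhi,name=""):
    m=(np.hypot(W[...,0]-c[0],W[...,1]-c[1])<r)&(W[...,2]>zlo)&(W[...,2]<zhi)
    P=W[m][:,:2].astype('f')
    if m.sum()<10: print(name,"few");return
    b=cv2.minAreaRect(P-np.float32(c))
    print(name,m.sum(),"mean",np.round(P.mean(0),4),"rect",np.round(np.add(b[0],c),4),np.round(b[1],4),round(b[2],1),"z",np.round(np.percentile(W[m][:,2],[10,50,90]),4))
def go(pos,ang):
    "rows needed: target TCP pos, tool-y world angle deg, tool straight down"
    s=manip.read_state();T=rq(s["tool_rot"])
    a=np.radians(ang);y=np.array([np.cos(a),np.sin(a),0]);z=np.array([0,0,-1.]);x=np.cross(y,z)
    G=np.stack([x,y,z],1); best=None
    w=R.from_matrix(T.T@G).as_rotvec()
    print("shift",np.round(T.T@(np.array(pos)-s["ee_pos"])/.4,4),"turn",np.round(np.degrees(w)/30,3),"at",np.round(s["ee_pos"],4),"yaw",np.round(np.degrees(np.arctan2(T[1,1],T[0,1])),2),"q6",round(float(s["qpos"][5]),2))
E
python3 - <<'E'
from h import *
z=np.load("w1.npz");p,d,K,Rm,t=[z[k] for k in "pdKRt"];W=cloud(d,K,Rm,t)
comp(W,(.452,.427),.035,.055,.075,"tall");comp(W,(.4,.356),.04,.024,.04,"wt");comp(W,(.37,.44),.03,.07,.1,"glue")
zt=np.load("top0.npz");Wt=cloud(zt["d"],*pose("top"))
print("table z wrist",np.nanmedian(W[(abs(W[...,0]-.4)<.03)&(abs(W[...,1]-.40)<.02)][:,2]))
# brown footings in both
for n,pp,WW in(("w",p,W),("t",zt["p"],Wt)):
    hsv=cv2.cvtColor(pp,cv2.COLOR_RGB2HSV)
    m=((hsv[...,0]>6)&(hsv[...,0]<20)&(hsv[...,1]>95)&(np.hypot(WW[...,0]-.567,WW[...,1]-.231)<.13)).astype('u1')
    k,l,st,ce=cv2.connectedComponentsWithStats(m)
    for i in range(1,k):
        if st[i,4]>25:
            q=WW[l==i]; b=cv2.minAreaRect(q[:,:2].astype('f')); print(n,st[i],np.round(np.nanmedian(q,0),4),np.round(b[0],4),np.round(b[1],4),round(b[2],1))
E
```

```text
tall 349 mean [0.4548 0.4276] rect [0.4563 0.4274] [0.0357 0.0259] 2.1 z [0.0607 0.0631 0.0656]
wt 496 mean [0.3996 0.3561] rect [0.3999 0.3559] [0.0497 0.0304] 69.5 z [0.0278 0.0289 0.0302]
glue 40 mean [0.3707 0.4427] rect [0.3711 0.4426] [0.0067 0.0111] 48.5 z [0.0705 0.0797 0.091 ]
table z wrist 0.36298226021247115
```

```bash
python3 - <<'E'
from h import *
go((.456,.4275,.20),2.1)
E
```

```text
shift [-0.1651  0.2196  0.3327] turn [-0.000e+00 -2.000e-03  2.072e+00] at [0.3585 0.377  0.3331] yaw 64.25 q6 -0.45
```

>>> {"fn": "arm_command", "kwargs": {"increments": [[[-0.165, 0.22, 0.333], [0, 0, 1]], [[-0.165, 0.22, 0.333], [0, 0, 1]], [[-0.165, 0.22, 0.333], [0, 0, 1]], [[-0.165, 0.22, 0.333], [0, 0, 1]], [[-0.165, 0.22, 0.333], [0, 0, 1]]], "gripper": 0.2}}

```text
t: 1.25
ee_pos: [0.4539, 0.4281, 0.1939]
tool_rot: [-0.003, 0.466, 0.885, -0.005]
force: [-0.4, -0.6, -0.6]
width: 0.0582
grasp_force: 0.0
```

>>> {"fn": "arm_command", "kwargs": {"increments": [[[0, 0, 0], [0, 0, 1]], [[0, 0, 0], [0, 0, 1]], [[0, 0, 0], [0, 0, 1]], [[0, 0, 0], [0, 0, 1]], [[0, 0, 0], [0, 0, 1]], [[0, 0, 0], [0, 0, 1]]]}}

```text
t: 1.85
ee_pos: [0.4549, 0.4283, 0.2009]
tool_rot: [-0.0, 0.678, 0.735, 0.0]
force: [-0.3, -0.1, 0.2]
width: 0.0562
grasp_force: 0.0
```

```bash
python3 - <<'E'
from h import *
go((.456,.4275,.034),2.1)
p,d,K,Rm,t=grab("wrist");np.savez("w2.npz",p=p,d=d,K=K,R=Rm,t=t);cv2.imwrite("pics/w2.png",p[:,:,::-1])
W=cloud(d,K,Rm,t)
comp(W,(.455,.4275),.035,.055,.075,"tall");comp(W,(.371,.443),.03,.07,.1,"glue");comp(W,(.4,.356),.04,.024,.04,"wt")
E
```

```text
shift [-0.0024  0.0027  0.4172] turn [-0.    -0.001  0.082] at [0.4549 0.4283 0.2009] yaw 4.57 q6 0.56
tall 745 mean [0.4574 0.4296] rect [0.4572 0.4285] [0.036  0.0263] 3.3 z [0.0611 0.0632 0.0657]
glue 88 mean [0.3746 0.4451] rect [0.3737 0.445 ] [0.0075 0.0098] 51.1 z [0.0718 0.0807 0.0914]
wt 346 mean [0.4093 0.3656] rect [0.4009 0.3578] [0.0482 0.0299] 69.7 z [0.0277 0.029  0.03  ]
```

View pics/w2.png

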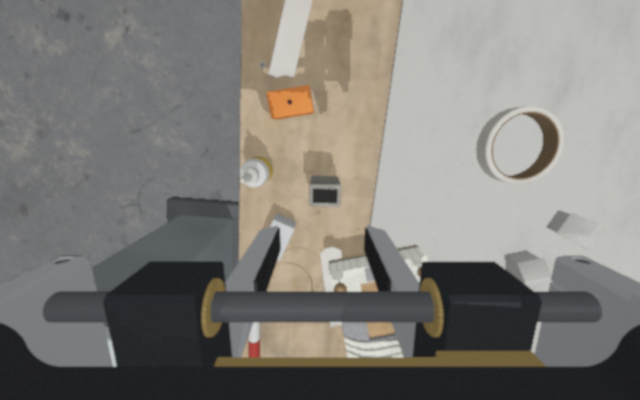

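The support is centred between the fingers at (325,192). I'll lower and grip.

>>> {"fn": "arm_command", "kwargs": {"increments": [[[0, 0.005, 0.1], [0, 0, 0.05]], [[0, 0.005, 0.2], [0, 0, 0.05]], [[0, 0.005, 0.3], [0, 0, 0.05]], [[0, 0.005, 0.37], [0, 0, 0.05]], [[0, 0.005, 0.415], [0, 0, 0.05]], [[0, 0.005, 0.415], [0, 0, 0.05]], [[0, 0.005, 0.415], [0, 0, 0.05]]]}}

```text
t: 2.6
ee_pos: [0.4582, 0.4282, 0.0347]
tool_rot: [-0.0, 0.689, 0.725, 0.0]
force: [0.4, 0.5, 0.0]
width: 0.0562
grasp_force: 0.0
```

>>> {"fn": "arm_command", "kwargs": {"increments": [[[0, 0, 0], [0, 0, 0]], [[0, 0, 0], [0, 0, 0]], [[0, 0, 0], [0, 0, 0]], [[0, 0, 0], [0, 0, 0]], [[0, 0, 0], [0, 0, 0]]], "gripper": -1, "grip_force": 15}}

```text
t: 3.1
ee_pos: [0.4586, 0.4283, 0.0355]
tool_rot: [0.0, 0.689, 0.724, 0.001]
force: [-0.9, -0.3, 5.3]
width: 0.0359
grasp_force: 15.0
```

>>> {"fn": "arm_command", "kwargs": {"increments": [[[0, 0, -0.1], [0, 0, 0]], [[0, 0, -0.2], [0, 0, 0]], [[0, 0, -0.3], [0, 0, 0]], [[0, 0, -0.4], [0, 0, 0]], [[0, 0, -0.4], [0, 0, 0]], [[0, 0, -0.4], [0, 0, 0]]]}}

```text
t: 3.7
ee_pos: [0.4581, 0.4278, 0.1945]
tool_rot: [0.0, 0.689, 0.724, 0.0]
force: [-1.1, 0.1, -2.8]
width: 0.0358
grasp_force: 15.0
```

```bash
python3 - <<'E'
from h import *
go((.567,.231,.25),14.5)
E
```

```text
shift [-0.5047  0.2475 -0.1388] turn [ 0.002 -0.001 -0.388] at [0.4581 0.4278 0.1945] yaw 2.85 q6 0.59
```

>>> {"fn": "arm_command", "kwargs": {"increments": [[[-0.7, 0.22, -0.16], [0, 0, -0.39]], [[-0.7, 0.22, -0.16], [0, 0, -0.39]], [[-0.7, 0.22, -0.16], [0, 0, -0.39]], [[-0.7, 0.22, -0.16], [0, 0, -0.39]], [[-0.7, 0.22, -0.16], [0, 0, -0.39]], [[-0.7, 0.22, -0.16], [0, 0, -0.39]], [[-0.7, 0.22, -0.16], [0, 0, -0.39]], [[-0.7, 0.22, -0.16], [0, 0, -0.39]], [[-0.7, 0.22, -0.16], [0, 0, -0.39]], [[-0.7, 0.22, -0.16], [0, 0, -0.39]]]}}

```text
t: 4.7
ee_pos: [0.5588, 0.1539, 0.2569]
tool_rot: [-0.001, 0.611, 0.792, -0.001]
force: [-0.1, 0.4, -1.3]
width: 0.036
grasp_force: 15.0
```

```bash
python3 - <<'E'
from h import *
go((.567,.231,.25),14.5)
p,d,K,Rm,t=grab("wrist");np.savez("w3.npz",p=p,d=d,K=K,R=Rm,t=t);cv2.imwrite("pics/w3.png",p[:,:,::-1])
E
```

```text
shift [0.1812 0.0687 0.0173] turn [-0.005 -0.002  0.005] at [0.5588 0.1539 0.2569] yaw 14.65 q6 -0.11
```

View pics/w3.png

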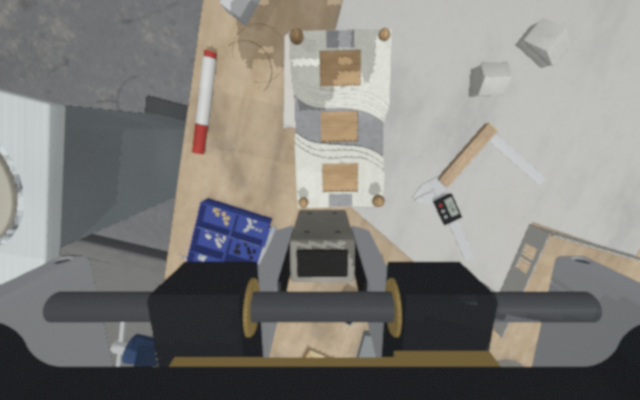

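The board is fully visible, with cut-outs at (341,68) high bank, (338,126) stream and (340,177) low bank. I'll fit its pose from these.

```bash
cat >board.py <<'E'
from h import *
from scipy.optimize import minimize
def fit(f,boxes,x0=(.567,.231,104.5),S=4):
    z=np.load(f);p,K,Rm,t=[z[k] for k in "pKRt"]
    hsv=cv2.cvtColor(p,cv2.COLOR_RGB2HSV)
    m=((hsv[...,0]>5)&(hsv[...,0]<22)&(hsv[...,1]>75)).astype('u1')
    keep=np.zeros_like(m)
    for (u,v,r) in boxes: keep[v-r:v+r,u-r:u+r]=1
    m=cv2.medianBlur(m*keep,3)
    M=cv2.resize(m,None,fx=S,fy=S,interpolation=cv2.INTER_NEAREST)
    def proj(P):
        c=(P-t)@Rm; return c[:,:2]/c[:,2:]*[K[0,0],K[1,1]]+[K[0,2],K[1,2]]
    c4=np.array([[-21,-26],[21,-26],[21,26],[-21,26]])/1000
    def draw(q):
        a=np.radians(q[2]);A=np.array([[np.cos(a),-np.sin(a)],[np.sin(a),np.cos(a)]]);o=np.zeros_like(M)
        for cx,zf in((0,.006),(-.07,.021),(.07,.036)):
            P=(c4+[cx,0])@A.T+q[:2]; ims=[]
            for zz in(zf,zf+.005):
                im=np.zeros_like(M);uv=proj(np.c_[P,np.full(4,zz)])
                cv2.fillConvexPoly(im,np.round(((uv+.5)*S)*16-8).astype(int),1,shift=4);ims.append(im)
            o|=ims[0]&ims[1]
        return o
    cost=lambda q:float((draw(q)!=M).sum())
    r=minimize(cost,x0,method="Nelder-Mead",options=dict(initial_simplex=[x0,np.add(x0,(.01,0,0)),np.add(x0,(0,.01,0)),np.add(x0,(0,0,4))],xatol=1e-5,fatol=1))
    print("board",np.round(r.x,4),"mismatch",r.fun/M.sum());return r.x
E
python3 - <<'E'
from board import *
q=fit("w3.npz",[(341,68,27),(338,126,24),(340,177,22)])
z=np.load("w3.npz");W=cloud(z["d"],z["K"],z["R"],z["t"])
for uv in((341,68),(338,126),(340,177)): print(np.round(W[uv[1],uv[0]],4))
go((q[0],q[1],.12),q[2]-90)
E
```

```text
board [  0.5627   0.2335 106.3913] mismatch 0.14525628780643107
[0.5443 0.301  0.0432]
[0.5607 0.2333 0.0127]
[0.5815 0.166  0.0276]
shift [0.1896 0.0599 0.3432] turn [-0.004 -0.001 -0.057] at [0.559  0.154  0.2573] yaw 14.67 q6 -0.11
```

```bash
sed -i 's/for zz in(zf,zf+.005)/for zz in(zf+Z0,zf+Z0+.005)/; s/^def fit/Z0=.0066\ndef fit/' board.py
python3 - <<'E'
from board import *
z=np.load("w3.npz");W=cloud(z["d"],z["K"],z["R"],z["t"])
q=fit("w3.npz",[(341,68,27),(338,126,24),(340,177,22)])
for uv,f in(((341,68),.036),((338,126),.006),((340,177),.021)): print(np.round(np.nanmedian(W[uv[1]-6:uv[1]+7,uv[0]-8:uv[0]+9],(0,1))-[0,0,f],4))
for uv in((250,120),(450,100),(300,25+200-10)): print(np.round(np.nanmedian(W[uv[1]-4:uv[1]+5,uv[0]-4:uv[0]+5],(0,1)),4))
go((q[0],q[1],.12),q[2]-90)
E
```

```text
board [  0.5632   0.2325 106.248 ] mismatch 0.18085402737981535
[0.5443 0.3012 0.0064]
[0.5607 0.2333 0.0063]
[0.5816 0.166  0.0063]
[ 0.4355  0.2095 -0.0006]
[0.7036 0.3074 0.0062]
[0.5405 0.1626 0.238 ]
shift [0.1868 0.0605 0.3432] turn [-0.004 -0.001 -0.053] at [0.559  0.154  0.2573] yaw 14.67 q6 -0.11
```

```bash
sed -i 's/print("board"/cv2.imwrite("mask.png",M*255);cv2.imwrite("model.png",draw(r.x)*255);print("board"/' board.py
python3 - <<'E'
from board import *
q=fit("w3.npz",[(341,68,27),(338,126,24),(340,177,22)])
M=cv2.imread("mask.png",0);D=cv2.imread("model.png",0);p=np.load("w3.npz")["p"]
P=cv2.resize(p[:,:,::-1],None,fx=4,fy=4,interpolation=cv2.INTER_CUBIC)
for im,c in((M,(0,255,0)),(D,(255,0,0))):
    cs,_=cv2.findContours(im,cv2.RETR_EXTERNAL,cv2.CHAIN_APPROX_NONE);cv2.drawContours(P,cs,-1,c,1)
cv2.imwrite("pics/ov.png",P[140:740,1100:1640])
E
```

```text
board [  0.5632   0.2325 106.248 ] mismatch 0.18085402737981535
```

View pics/ov.png

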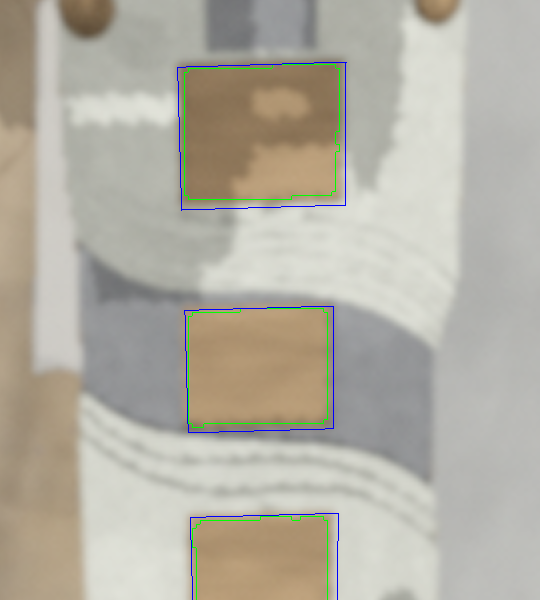

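```bash
python3 - <<'E'
from board import *
z=np.load("w3.npz");K,Rm,t=[z[k] for k in "KRt"]
M=cv2.imread("mask.png",0);k,l,st,ce=cv2.connectedComponentsWithStats(M)
C=[]
for i in range(1,k):
    if st[i,4]<2000: continue
    f=[.036,.006,.021][len(C)]+.0064
    def ray(u): 
        r=np.c_[(u-[K[0,2],K[1,2]])/[K[0,0],K[1,1]],np.ones(len(u))]@Rm.T; return (t+r*((f-t[2])/r[:,2])[:,None])[:,:2]
    c=ray((ce[i:i+1]+.5)/4-.5)[0];C.append(c)
    v,u=np.where(l==i);P=ray((np.c_[u,v]+.5)/4-.5);b=cv2.minAreaRect(((P-c)*1000).astype('f'));print(np.round(c,4),np.round(b,1) if 0 else b)
C=np.array(C);dd=C[0]-C[2];print(np.degrees(np.arctan2(dd[1],dd[0])),np.linalg.norm(dd),C.mean(0))
go((.5625,.2335,.12),15.5)
E
```

```text
[0.5427 0.3013] ((0.3620147705078125, -0.1335601806640625), (48.73447036743164, 38.955379486083984), 14.62747859954834)
[0.5623 0.2334] ((-0.3311748504638672, -0.3320331573486328), (49.77693176269531, 40.34604263305664), 16.349105834960938)
[0.5814 0.1658] ((-0.3867912292480469, -0.3701744079589844), (47.84706497192383, 38.8031120300293), 16.349102020263672)
105.94886274974371 0.14093297545918781 [0.56213418 0.23350763]
shift [0.1898 0.0596 0.3432] turn [-0.004 -0.001 -0.028] at [0.559  0.154  0.2573] yaw 14.67 q6 -0.11
```

>>> {"fn": "arm_command", "kwargs": {"increments": [[[0.1, 0.03, 0.1], [0, 0, -0.04]], [[0.19, 0.06, 0.2], [0, 0, -0.04]], [[0.19, 0.06, 0.3], [0, 0, -0.04]], [[0.19, 0.06, 0.343], [0, 0, -0.04]], [[0.19, 0.06, 0.343], [0, 0, -0.04]], [[0.19, 0.06, 0.343], [0, 0, -0.04]], [[0.19, 0.06, 0.343], [0, 0, -0.04]]]}}

```text
t: 5.45
ee_pos: [0.5654, 0.2328, 0.123]
tool_rot: [0.001, 0.603, 0.797, 0.002]
force: [0.6, -0.1, -0.8]
width: 0.0357
grasp_force: 15.0
```

```bash
python3 - <<'E'
from h import *
go((.5623,.2334,.0475),15.9)
E
```

```text
shift [ 0.0035 -0.0077  0.1888] turn [ 0.007 -0.    -0.004] at [0.5654 0.2328 0.123 ] yaw 15.77 q6 0.0
```

>>> {"fn": "arm_command", "kwargs": {"increments": [[[0.003, -0.005, 0.05], [0, 0, 0]], [[0.003, -0.005, 0.1], [0, 0, 0]], [[0.003, -0.005, 0.14], [0, 0, 0]], [[0.003, -0.005, 0.14], [0, 0, 0]], [[0.003, -0.005, 0.14], [0, 0, 0]]]}}

```text
t: 5.95
ee_pos: [0.563, 0.2329, 0.0667]
tool_rot: [0.001, 0.604, 0.797, 0.001]
force: [0.1, 0.5, -2.1]
width: 0.036
grasp_force: 15.0
```

```bash
python3 - <<'E'
from h import *
go((.5623,.2334,.0475),15.9)
E
```

```text
shift [ 0.0017 -0.0014  0.0479] turn [ 0.005 -0.    -0.006] at [0.563  0.2329 0.0667] yaw 15.72 q6 0.0
```

>>> {"fn": "arm_command", "kwargs": {"increments": [[[0.002, -0.002, 0.015], [0, 0, 0]], [[0.002, -0.002, 0.03], [0, 0, 0]], [[0.002, -0.002, 0.042], [0, 0, 0]], [[0.002, -0.002, 0.047], [0, 0, 0]], [[0.002, -0.002, 0.049], [0, 0, 0]], [[0.002, -0.002, 0.049], [0, 0, 0]]]}}

```text
t: 6.55
ee_pos: [0.561, 0.2334, 0.048]
tool_rot: [0.0, 0.604, 0.797, 0.0]
force: [-3.0, -1.5, 13.0]
width: 0.0359
grasp_force: 15.0
```

>>> {"fn": "arm_command", "kwargs": {"increments": [[[0, 0, 0], [0, 0, 0]], [[0, 0, 0], [0, 0, 0]], [[0, 0, 0], [0, 0, 0]], [[0, 0, 0], [0, 0, 0]]], "gripper": 0.2}}

```text
t: 6.95
ee_pos: [0.5608, 0.2333, 0.0451]
tool_rot: [-0.0, 0.604, 0.797, -0.0]
force: [-0.3, -0.4, 0.0]
width: 0.0561
grasp_force: 0.0
```

>>> {"fn": "arm_command", "kwargs": {"increments": [[[0, 0, -0.05], [0, 0, 0]], [[0, 0, -0.15], [0, 0, 0]], [[0, 0, -0.25], [0, 0, 0]], [[0, 0, -0.35], [0, 0, 0]], [[0, 0, -0.45], [0, 0, 0]], [[0, 0, -0.5], [0, 0, 0]], [[0, 0, -0.5], [0, 0, 0]]]}}

```text
t: 7.65
ee_pos: [0.5627, 0.2339, 0.249]
tool_rot: [0.002, 0.604, 0.797, 0.003]
force: [-0.3, 0.4, -0.3]
width: 0.0565
grasp_force: 0.0
```

```bash
python3 - <<'E'
from h import *
p,d,K,Rm,t=grab("wrist");np.savez("w4.npz",p=p,d=d,K=K,R=Rm,t=t)
W=cloud(d,K,Rm,t)
comp(W,(.562,.2334),.035,.065,.095,"tall")
go((.677,-.02,.25),11.6)
E
```

```text
tall 622 mean [0.56   0.2346] rect [0.5601 0.2338] [0.035  0.0255] 15.9 z [0.074  0.0762 0.0787]
shift [-0.6884  0.1061 -0.0089] turn [ 0.005 -0.     0.138] at [0.5615 0.2335 0.2464] yaw 15.75 q6 0.0
```

>>> {"fn": "arm_command", "kwargs": {"increments": [[[-0.57, 0.137, 0.1], [0, 0, 0.14]], [[-0.57, 0.137, 0.1], [0, 0, 0.14]], [[-0.57, 0.137, 0.1], [0, 0, 0.14]], [[-0.57, 0.137, 0.1], [0, 0, 0.14]], [[-0.57, 0.137, 0.1], [0, 0, 0.14]], [[-0.57, 0.137, 0.1], [0, 0, 0.14]], [[-0.57, 0.137, 0.1], [0, 0, 0.14]]]}}

```text
t: 8.4
ee_pos: [0.6743, 0.0282, 0.2023]
tool_rot: [-0.003, 0.633, 0.774, -0.001]
force: [-0.8, -0.0, 0.3]
width: 0.0566
grasp_force: 0.0
```

```bash
python3 - <<'E'
from h import *
p,d,K,Rm,t=grab("wrist");np.savez("w5.npz",p=p,d=d,K=K,R=Rm,t=t);cv2.imwrite("pics/w5.png",p[:,:,::-1])
W=cloud(d,K,Rm,t)
comp(W,(.677,.022),.035,.04,.06,"mid");comp(W,(.654,-.041),.035,.026,.04,"short");comp(W,(.63,.025),.035,.01,.024,"tub")
go((.677,.0222,.035),11.6)
E
```

```text
mid 667 mean [0.6793 0.0203] rect [0.6795 0.0191] [0.0359 0.0262] 7.5 z [0.0461 0.0483 0.0507]
short 550 mean [ 0.656  -0.0422] rect [ 0.656  -0.0439] [0.0357 0.026 ] 73.1 z [0.0308 0.033  0.0356]
tub 90 mean [0.6097 0.0252] rect [0.6263 0.0332] [0.0662 0.0367] 23.9 z [0.0114 0.0159 0.0178]
shift [-0.0193  0.0048  0.4207] turn [-0.007 -0.004 -0.003] at [0.6743 0.0292 0.2033] yaw 11.52 q6 -0.26
```

View pics/w5.png

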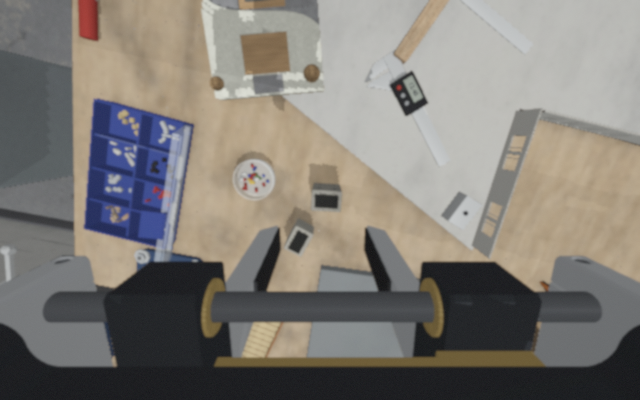

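The middle support is at (325,195), the tub at (254,180) and the short support at (298,237). I'll descend on the middle one, keeping the tips above the tub's height.

>>> {"fn": "arm_command", "kwargs": {"increments": [[[-0.025, 0.008, 0.1], [0, 0, 0.1]], [[-0.025, 0.008, 0.2], [0, 0, 0.1]], [[-0.025, 0.008, 0.25], [0, 0, 0.1]], [[-0.025, 0.008, 0.25], [0, 0, 0.1]], [[-0.025, 0.008, 0.25], [0, 0, 0.1]]]}}

```text
t: 8.95
ee_pos: [0.6803, 0.021, 0.1059]
tool_rot: [-0.0, 0.652, 0.758, 0.0]
force: [-0.2, -0.4, 0.8]
width: 0.0563
grasp_force: 0.0
```

```bash
python3 - <<'E'
from h import *
p,d,K,Rm,t=grab("wrist");W=cloud(d,K,Rm,t)
comp(W,(.679,.0195),.03,.04,.06,"mid")
go((.679,.0195,.035),8)
E
```

```text
mid 1302 mean [0.6795 0.0205] rect [0.6798 0.0191] [0.036  0.0262] 7.8 z [0.0461 0.0481 0.0506]
shift [-0.0021 -0.0064  0.1802] turn [0.005 0.    0.021] at [0.6812 0.0207 0.1071] yaw 8.62 q6 -0.22
```

>>> {"fn": "arm_command", "kwargs": {"increments": [[[-0.003, -0.005, 0.08], [0, 0, 0.02]], [[-0.003, -0.005, 0.15], [0, 0, 0.02]], [[-0.003, -0.005, 0.18], [0, 0, 0.02]], [[-0.003, -0.005, 0.18], [0, 0, 0.02]], [[-0.003, -0.005, 0.18], [0, 0, 0.02]], [[-0.003, -0.005, 0.18], [0, 0, 0.02]]]}}

```text
t: 9.6
ee_pos: [0.6804, 0.0181, 0.0356]
tool_rot: [0.001, 0.656, 0.754, 0.001]
force: [-0.8, 0.3, 0.0]
width: 0.0564
grasp_force: 0.0
```

>>> {"fn": "arm_command", "kwargs": {"increments": [[[0, 0, 0], [0, 0, 0]], [[0, 0, 0], [0, 0, 0]], [[0, 0, 0], [0, 0, 0]], [[0, 0, 0], [0, 0, 0]], [[0, 0, 0], [0, 0, 0]]], "gripper": -1}}

```text
t: 10.1
ee_pos: [0.6793, 0.0181, 0.034]
tool_rot: [0.0, 0.656, 0.754, 0.0]
force: [0.3, -0.2, 3.6]
width: 0.0359
grasp_force: 15.0
```

```bash
python3 - <<'E'
from h import *
go((.5815,.1661,.15),15.9)
E
```

```text
shift [ 0.4002 -0.1907 -0.2901] turn [ 0.002  0.    -0.265] at [0.6793 0.0181 0.034 ] yaw 7.94 q6 -0.21
```

>>> {"fn": "arm_command", "kwargs": {"increments": [[[0, 0, -0.1], [0, 0, 0]], [[0, 0, -0.2], [0, 0, 0]], [[0, 0, -0.3], [0, 0, 0]], [[0, 0, -0.4], [0, 0, 0]], [[0, 0, -0.4], [0, 0, 0]], [[0, 0, -0.4], [0, 0, 0]]]}}

```text
t: 10.7
ee_pos: [0.6787, 0.0181, 0.1938]
tool_rot: [0.0, 0.656, 0.754, 0.0]
force: [-0.5, 0.6, -1.8]
width: 0.0358
grasp_force: 15.0
```

```bash
python3 - <<'E'
from h import *
go((.5815,.1661,.17),15.9)
E
```

```text
shift [ 0.4002 -0.1896  0.0592] turn [ 0.001  0.    -0.265] at [0.6787 0.0181 0.1938] yaw 7.94 q6 -0.21
```

>>> {"fn": "arm_command", "kwargs": {"increments": [[[0.397, -0.189, 0.06], [0, 0, -0.265]], [[0.397, -0.189, 0.06], [0, 0, -0.265]], [[0.397, -0.189, 0.06], [0, 0, -0.265]], [[0.397, -0.189, 0.06], [0, 0, -0.265]], [[0.397, -0.189, 0.06], [0, 0, -0.265]], [[0.397, -0.189, 0.06], [0, 0, -0.265]], [[0.397, -0.189, 0.06], [0, 0, -0.265]], [[0.397, -0.189, 0.06], [0, 0, -0.265]]]}}

```text
t: 11.5
ee_pos: [0.5827, 0.1637, 0.169]
tool_rot: [-0.0, 0.603, 0.798, -0.0]
force: [0.3, -0.4, -1.3]
width: 0.036
grasp_force: 15.0
```

```bash
python3 - <<'E'
from h import *
go((.5818,.1651,.0345+.0274),15.9)
E
```

```text
shift [ 0.0041 -0.0012  0.2676] turn [-0.001  0.001 -0.003] at [0.5827 0.1637 0.169 ] yaw 15.8 q6 -0.12
```

>>> {"fn": "arm_command", "kwargs": {"increments": [[[0.004, -0.001, 0.07], [0, 0, 0]], [[0.004, -0.001, 0.14], [0, 0, 0]], [[0.004, -0.001, 0.2], [0, 0, 0]], [[0.004, -0.001, 0.22], [0, 0, 0]], [[0.004, -0.001, 0.22], [0, 0, 0]], [[0.004, -0.001, 0.22], [0, 0, 0]]]}}

```text
t: 12.1
ee_pos: [0.5824, 0.1661, 0.0824]
tool_rot: [0.001, 0.603, 0.798, 0.001]
force: [0.4, -0.3, -1.1]
width: 0.036
grasp_force: 15.0
```

```bash
python3 - <<'E'
from h import *
go((.5818,.1651,.0345+.0274),15.9)
E
```

```text
shift [-0.0019 -0.0022  0.0513] turn [ 0.004  0.    -0.002] at [0.5824 0.1661 0.0824] yaw 15.85 q6 -0.11
```

>>> {"fn": "arm_command", "kwargs": {"increments": [[[-0.001, -0.002, 0.015], [0, 0, 0]], [[-0.001, -0.002, 0.03], [0, 0, 0]], [[-0.001, -0.002, 0.043], [0, 0, 0]], [[-0.001, -0.002, 0.05], [0, 0, 0]], [[-0.001, -0.002, 0.052], [0, 0, 0]], [[-0.001, -0.002, 0.052], [0, 0, 0]]]}}

```text
t: 12.7
ee_pos: [0.5801, 0.1657, 0.0619]
tool_rot: [-0.0, 0.602, 0.798, -0.0]
force: [-2.5, -0.6, 6.8]
width: 0.0359
grasp_force: 15.0
```

>>> {"fn": "arm_command", "kwargs": {"increments": [[[0, 0, 0], [0, 0, 0]], [[0, 0, 0], [0, 0, 0]], [[0, 0, 0], [0, 0, 0]], [[0, 0, 0], [0, 0, 0]]], "gripper": 0.2}}

```text
t: 13.1
ee_pos: [0.5805, 0.1658, 0.0605]
tool_rot: [-0.0, 0.603, 0.798, 0.0]
force: [1.3, -0.4, -0.4]
width: 0.056
grasp_force: 0.0
```

>>> {"fn": "arm_command", "kwargs": {"increments": [[[0, 0, -0.05], [0, 0, 0]], [[0, 0, -0.15], [0, 0, 0]], [[0, 0, -0.25], [0, 0, 0]], [[0, 0, -0.35], [0, 0, 0]], [[0, 0, -0.4], [0, 0, 0]], [[0, 0, -0.4], [0, 0, 0]], [[0, 0, -0.4], [0, 0, 0]]]}}

```text
t: 13.8
ee_pos: [0.5801, 0.1657, 0.22]
tool_rot: [-0.0, 0.603, 0.798, -0.0]
force: [-0.1, -0.9, -0.1]
width: 0.0567
grasp_force: 0.0
```

```bash
python3 - <<'E'
from h import *
p,d,K,Rm,t=grab("wrist");np.savez("w6.npz",p=p,d=d,K=K,R=Rm,t=t)
W=cloud(d,K,Rm,t)
comp(W,(.562,.2334),.03,.068,.095,"tall");comp(W,(.58,.166),.03,.068,.095,"mid")
go((.655,-.0425,.2),73)
E
```

```text
tall 819 mean [0.5606 0.2334] rect [0.5607 0.2334] [0.035  0.0253] 15.9 z [0.0745 0.0762 0.0787]
mid 727 mean [0.5789 0.1677] rect [0.579  0.1669] [0.0357 0.0251] 15.8 z [0.0741 0.0761 0.0787]
shift [-0.552   0.0392  0.0471] turn [-0.005 -0.003 -1.903] at [0.5795 0.1656 0.219 ] yaw 15.9 q6 -0.11
```

>>> {"fn": "arm_command", "kwargs": {"increments": [[[-0.552, 0.04, 0.047], [0, 0, -1]], [[-0.552, 0.04, 0.047], [0, 0, -1]], [[-0.552, 0.04, 0.047], [0, 0, -1]], [[-0.552, 0.04, 0.047], [0, 0, -1]], [[-0.552, 0.04, 0.047], [0, 0, -1]], [[-0.552, 0.04, 0.047], [0, 0, -1]]]}}

```text
t: 14.45
ee_pos: [0.6561, -0.0462, 0.198]
tool_rot: [-0.002, 0.378, 0.926, -0.001]
force: [-0.0, 0.4, -0.1]
width: 0.0565
grasp_force: 0.0
```

>>> {"fn": "arm_command", "kwargs": {"increments": [[[0, 0, 0], [0, 0, -0.9]], [[0, 0, 0], [0, 0, -0.9]], [[0, 0, 0], [0, 0, -0.9]], [[0, 0, 0], [0, 0, -0.9]], [[0, 0, 0], [0, 0, -0.9]], [[0, 0, 0], [0, 0, -0.9]]]}}

```text
t: 15.05
ee_pos: [0.6559, -0.0415, 0.2012]
tool_rot: [-0.001, 0.149, 0.989, 0.0]
force: [-0.0, 0.1, 0.4]
width: 0.0567
grasp_force: 0.0
```

```bash
python3 - <<'E'
from h import *
p,d,K,Rm,t=grab("wrist");W=cloud(d,K,Rm,t)
comp(W,(.655,-.0425),.03,.027,.04,"short")
go((.655,-.0425,.07),73)
E
```

```text
short 612 mean [ 0.6547 -0.0445] rect [ 0.6553 -0.045 ] [0.0356 0.025 ] 73.1 z [0.0312 0.0334 0.0356]
shift [ 0.0016 -0.0027  0.3287] turn [ 0.    -0.002 -0.006] at [ 0.656  -0.0417  0.2015] yaw 72.82 q6 -1.44
```

>>> {"fn": "arm_command", "kwargs": {"increments": [[[0, -0.008, 0.1], [0, 0, 0]], [[0, -0.008, 0.2], [0, 0, 0]], [[0, -0.008, 0.3], [0, 0, 0]], [[0, -0.008, 0.4], [0, 0, 0]], [[0, -0.008, 0.453], [0, 0, 0]], [[0, -0.008, 0.453], [0, 0, 0]], [[0, -0.008, 0.453], [0, 0, 0]]]}}

```text
t: 15.8
ee_pos: [0.6558, -0.0452, 0.0209]
tool_rot: [0.0, 0.149, 0.989, 0.0]
force: [0.3, 0.6, 0.8]
width: 0.0565
grasp_force: 0.0
```

>>> {"fn": "arm_command", "kwargs": {"increments": [[[0, 0, 0], [0, 0, 0]], [[0, 0, 0], [0, 0, 0]], [[0, 0, 0], [0, 0, 0]], [[0, 0, 0], [0, 0, 0]], [[0, 0, 0], [0, 0, 0]]], "gripper": -1}}

```text
t: 16.3
ee_pos: [0.6564, -0.0453, 0.0222]
tool_rot: [0.001, 0.149, 0.989, 0.0]
force: [0.1, 1.2, 6.0]
width: 0.0359
grasp_force: 15.0
```

>>> {"fn": "arm_command", "kwargs": {"increments": [[[0, 0, -0.1], [0, 0, 0]], [[0, 0, -0.2], [0, 0, 0]], [[0, 0, -0.3], [0, 0, 0]], [[0, 0, -0.4], [0, 0, 0]], [[0, 0, -0.5], [0, 0, 0]], [[0, 0, -0.5], [0, 0, 0]]]}}

```text
t: 16.9
ee_pos: [0.6585, -0.0459, 0.2274]
tool_rot: [0.006, 0.149, 0.989, -0.0]
force: [0.9, -0.9, -0.2]
width: 0.0358
grasp_force: 15.0
```

```bash
python3 - <<'E'
from h import *
go((.542,.3005,.2),15.9)
E
```

```text
shift [0.5338 0.7419 0.0631] turn [0.014 0.02  1.9  ] at [ 0.6585 -0.0459  0.2274] yaw 72.9 q6 -1.45
```

>>> {"fn": "arm_command", "kwargs": {"increments": [[[0.53, 0.742, 0.07], [0, 0, 1]], [[0.53, 0.742, 0.07], [0, 0, 1]], [[0.53, 0.742, 0.07], [0, 0, 1]], [[0.53, 0.742, 0.07], [0, 0, 1]], [[0.53, 0.742, 0.07], [0, 0, 1]], [[0.53, 0.742, 0.07], [0, 0, 1]], [[0.53, 0.742, 0.07], [0, 0, 1]], [[0.53, 0.742, 0.07], [0, 0, 1]], [[0.53, 0.742, 0.07], [0, 0, 1]]]}}

```text
t: 17.8
ee_pos: [0.5383, 0.3026, 0.1912]
tool_rot: [-0.001, 0.398, 0.917, -0.001]
force: [0.4, -0.3, -0.2]
width: 0.0363
grasp_force: 15.0
```

>>> {"fn": "arm_command", "kwargs": {"increments": [[[0, 0, 0], [0, 0, 0.9]], [[0, 0, 0], [0, 0, 0.9]], [[0, 0, 0], [0, 0, 0.9]], [[0, 0, 0], [0, 0, 0.9]], [[0, 0, 0], [0, 0, 0.9]], [[0, 0, 0], [0, 0, 0.9]]]}}

```text
t: 18.4
ee_pos: [0.5404, 0.2997, 0.1925]
tool_rot: [0.0, 0.602, 0.798, -0.0]
force: [0.1, -0.6, -1.5]
width: 0.0358
grasp_force: 15.0
```

```bash
python3 - <<'E'
from h import *
go((.542,.3,.0424+.0212),15.9)
E
```

```text
shift [-2.000e-04  4.100e-03  3.222e-01] turn [-0.001  0.001  0.001] at [0.5404 0.2997 0.1925] yaw 15.94 q6 0.12
```

>>> {"fn": "arm_command", "kwargs": {"increments": [[[0, 0.004, 0.07], [0, 0, 0]], [[0, 0.004, 0.14], [0, 0, 0]], [[0, 0.004, 0.21], [0, 0, 0]], [[0, 0.004, 0.26], [0, 0, 0]], [[0, 0.004, 0.28], [0, 0, 0]], [[0, 0.004, 0.28], [0, 0, 0]], [[0, 0.004, 0.28], [0, 0, 0]]]}}

```text
t: 19.1
ee_pos: [0.5425, 0.3014, 0.0816]
tool_rot: [0.0, 0.602, 0.798, 0.001]
force: [1.0, -0.5, -0.1]
width: 0.0359
grasp_force: 15.0
```

```bash
python3 - <<'E'
from h import *
go((.542,.3,.0424+.0212),15.9)
E
```

```text
shift [-0.0031 -0.0022  0.045 ] turn [ 0.003 -0.     0.001] at [0.5425 0.3014 0.0816] yaw 15.92 q6 0.12
```

>>> {"fn": "arm_command", "kwargs": {"increments": [[[-0.002, 0, 0.015], [0, 0, 0]], [[-0.002, 0, 0.03], [0, 0, 0]], [[-0.002, 0, 0.04], [0, 0, 0]], [[-0.002, 0, 0.045], [0, 0, 0]], [[-0.002, 0, 0.046], [0, 0, 0]], [[-0.002, 0, 0.046], [0, 0, 0]]]}}

```text
t: 19.7
ee_pos: [0.5419, 0.3004, 0.0648]
tool_rot: [0.0, 0.602, 0.798, 0.001]
force: [-2.8, -1.5, 12.6]
width: 0.0358
grasp_force: 15.0
```

>>> {"fn": "arm_command", "kwargs": {"increments": [[[0, 0, 0], [0, 0, 0]], [[0, 0, 0], [0, 0, 0]], [[0, 0, 0], [0, 0, 0]], [[0, 0, 0], [0, 0, 0]]], "gripper": 0.2}}

```text
t: 20.1
ee_pos: [0.5417, 0.3004, 0.0619]
tool_rot: [-0.0, 0.603, 0.798, -0.0]
force: [-0.4, 0.1, -0.7]
width: 0.056
grasp_force: 0.0
```

>>> {"fn": "arm_command", "kwargs": {"increments": [[[0, 0, -0.05], [0, 0, 0]], [[-0.05, 0, -0.15], [0, 0, 0]], [[-0.15, 0, -0.25], [0, 0, 0]], [[-0.25, 0, -0.35], [0, 0, 0]], [[-0.35, 0, -0.45], [0, 0, 0]], [[-0.35, 0, -0.5], [0, 0, 0]], [[-0.35, 0, -0.5], [0, 0, 0]], [[-0.35, 0, -0.5], [0, 0, 0]]]}}

```text
t: 20.9
ee_pos: [0.5804, 0.1656, 0.2624]
tool_rot: [0.0, 0.603, 0.798, 0.0]
force: [-0.5, -0.7, -0.1]
width: 0.0568
grasp_force: 0.0
```

```bash
python3 - <<'E'
from h import *
p,d,K,Rm,t=grab("wrist");np.savez("w7.npz",p=p,d=d,K=K,R=Rm,t=t);cv2.imwrite("pics/w7.png",p[:,:,::-1])
W=cloud(d,K,Rm,t)
comp(W,(.562,.2334),.03,.068,.095,"tall");comp(W,(.58,.166),.03,.068,.095,"mid");comp(W,(.542,.3),.028,.068,.095,"short")
go((.60,-.23,.3),2)
E
```

```text
tall 607 mean [0.56   0.2332] rect [0.56   0.2331] [0.0348 0.0239] 15.8 z [0.0745 0.0765 0.0788]
mid 575 mean [0.5792 0.1675] rect [0.5795 0.1668] [0.0351 0.0257] 15.7 z [0.0742 0.0764 0.0787]
short 768 mean [0.5413 0.2993] rect [0.5411 0.2999] [0.0353 0.0255] 15.7 z [0.0741 0.0763 0.0787]
shift [-0.966  -0.222  -0.0975] turn [-0.003 -0.001  0.463] at [0.5795 0.166  0.2611] yaw 15.9 q6 -0.11
```

View pics/w7.png

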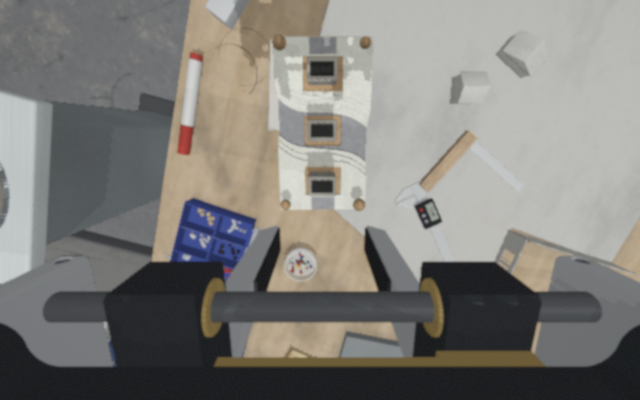

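All three supports stand in their cut-outs at (322,70), (322,130) and (322,183). Next is the deck.

>>> {"fn": "arm_command", "kwargs": {"increments": [[[-0.966, -0.18, -0.1], [0, 0, 0.46]], [[-0.966, -0.18, -0.1], [0, 0, 0.46]], [[-0.966, -0.18, -0.1], [0, 0, 0.46]], [[-0.966, -0.18, -0.1], [0, 0, 0.46]], [[-0.966, -0.18, -0.1], [0, 0, 0.46]], [[-0.966, -0.18, -0.1], [0, 0, 0.46]], [[-0.966, -0.18, -0.1], [0, 0, 0.46]], [[-0.966, -0.18, -0.1], [0, 0, 0.46]], [[-0.966, -0.18, -0.1], [0, 0, 0.46]], [[-0.966, -0.18, -0.1], [0, 0, 0.46]]], "gripper": 0.7}}

```text
t: 21.95
ee_pos: [0.6163, -0.2252, 0.2994]
tool_rot: [-0.003, 0.694, 0.72, -0.0]
force: [-0.2, -0.1, 0.6]
width: 0.0803
grasp_force: 0.0
```

```bash
python3 - <<'E'
from h import *
go((.61,-.23,.3),2)
p,d,K,Rm,t=grab("wrist");np.savez("w8.npz",p=p,d=d,K=K,R=Rm,t=t);cv2.imwrite("pics/w8.png",p[:,:,::-1])
E
```

```text
shift [-0.0114 -0.0162 -0.0014] turn [-0.008 -0.006  0.002] at [ 0.6163 -0.2252  0.2994] yaw 2.05 q6 -0.49
```

View pics/w8.png

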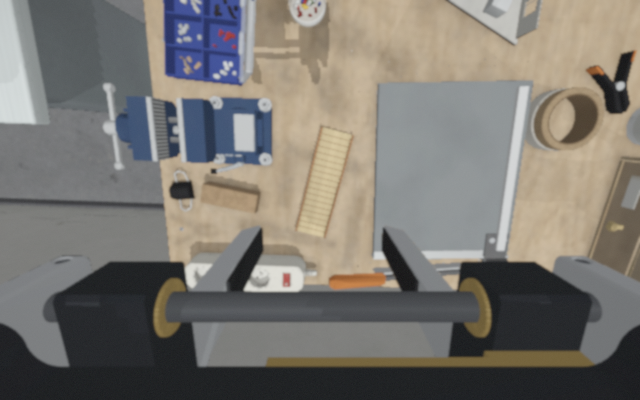

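The deck lies at about (325,182) and is tilted. The vise is on its left at (240,130) and the grey cutter on its right from column 377. I'll measure the deck and the heights of its neighbours.

```bash
python3 - <<'E'
from h import *
z=np.load("w8.npz");p,d,K,Rm,t=[z[k] for k in "pdKRt"];W=cloud(d,K,Rm,t)
for uv in((325,182),(345,130),(312,230),(290,150),(360,180),(390,180),(246,130),(200,130),(262,104),(228,195),(500,244),(360,280)): print(uv,np.round(W[uv[1],uv[0]],4),p[uv[1],uv[0]])
m=(W[...,2]>.0035)&(W[...,2]<.02)
k,l,st,ce=cv2.connectedComponentsWithStats(cv2.morphologyEx(m.astype('u1'),cv2.MORPH_OPEN,np.ones((3,3))))
i=l[182,325]; print(i,st[i]); q=W[l==i]; c=q[:,:2].mean(0); b=cv2.minAreaRect((q[:,:2]-c).astype('f')); print(np.round(c,4),np.round(np.add(b[0],c),4),b[1:],np.percentile(q[:,2],[5,50,95]))
cv2.imwrite("pics/deck.png",cv2.resize(p[115:250,260:390,::-1],None,fx=4,fy=4,interpolation=cv2.INTER_CUBIC))
E
```

```text
(325, 182) [ 0.6207 -0.2376  0.0034] [210 195 159]
(345, 130) [ 0.6498 -0.1523 -0.0018] [191 174 148]
(312, 230) [ 0.6014 -0.3222  0.006 ] [211 195 160]
(290, 150) [ 0.5613 -0.1873 -0.0011] [172 157 136]
(360, 180) [ 0.6795 -0.2329 -0.0011] [193 176 152]
(390, 180) [ 0.7241 -0.2273  0.0222] [145 150 152]
(246, 130) [ 0.5188 -0.1575  0.108 ] [198 200 200]
(200, 130) [ 0.4699 -0.1593  0.1275] [ 66  85 117]
(262, 104) [ 0.5203 -0.1187  0.0174] [174 176 177]
(228, 195) [ 0.4651 -0.2605  0.0258] [170 147 118]
(500, 244) [ 0.9153 -0.327   0.0289] [210 212 212]
(360, 280) [ 0.679  -0.3741  0.0788] [175 114  65]
0 [     0      0    640    400 242617]
[nan nan] [nan nan] ((0.0, 0.0), 0.0) [nan nan nan]
```

View pics/deck.png

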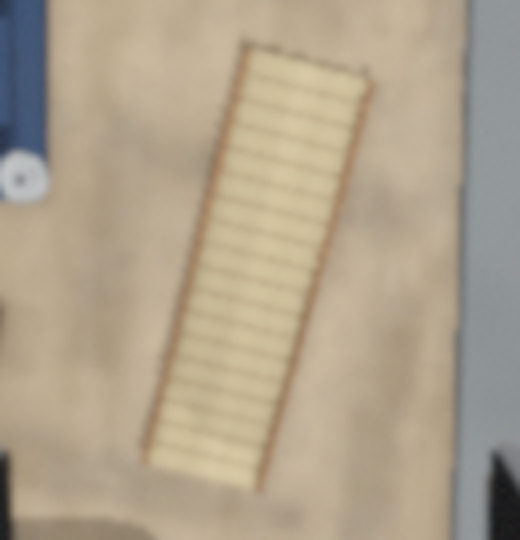

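```bash
python3 - <<'E'
from h import *
z=np.load("w8.npz");p,d,K,Rm,t=[z[k] for k in "pdKRt"];W=cloud(d,K,Rm,t)
u=np.array([(245,42),(373,87),(262,490),(145,462)])/4-.375+[260,115]
r=np.c_[(u-[K[0,2],K[1,2]])/[K[0,0],K[1,1]],np.ones(4)]@Rm.T; P=(t+r*((.01-t[2])/r[:,2])[:,None])[:,:2]
print(np.round(P,4),P.mean(0)); L=(P[0]+P[1]-P[2]-P[3])/2; Y=(P[1]+P[2]-P[0]-P[3])/2
print(np.linalg.norm(L),np.degrees(np.arctan2(L[1],L[0])),np.linalg.norm(Y),np.degrees(np.arctan2(Y[1],Y[0])))
zt=np.load("top0.npz");Wt=cloud(zt["d"],*pose("top"))
for n,V in(("w",W),("t",Wt)):
    for y0 in np.arange(-.26,-.08,.02):
        m=(V[...,1]>y0)&(V[...,1]<y0+.02)&(V[...,0]>.42)&(V[...,0]<.6)&(V[...,2]>.085)&(V[...,2]<.16)
        if m.sum(): print(n,round(y0,2),m.sum(),"xmax",round(V[m][:,0].max(),3),"zmax",round(V[m][:,2].max(),3))
c=P.mean(0);go((c[0],c[1],.13),np.degrees(np.arctan2(Y[1],Y[0])))
E
```

```text
[[ 0.6107 -0.1464]
 [ 0.6619 -0.1617]
 [ 0.6245 -0.3329]
 [ 0.5738 -0.322 ]] [ 0.61772381 -0.24074606]
0.17732508423843027 77.91070069436124 0.052641368808075184 -14.465721294718179
w -0.2 766 xmax 0.529 zmax 0.13
w -0.18 1284 xmax 0.529 zmax 0.13
w -0.16 1337 xmax 0.529 zmax 0.131
w -0.14 832 xmax 0.529 zmax 0.131
w -0.1 138 xmax 0.533 zmax 0.132
t -0.2 48 xmax 0.524 zmax 0.134
t -0.18 117 xmax 0.531 zmax 0.136
t -0.16 113 xmax 0.531 zmax 0.134
t -0.14 92 xmax 0.529 zmax 0.134
t -0.1 25 xmax 0.535 zmax 0.135
shift [-0.0429  0.0033  0.425 ] turn [-0.007 -0.005  0.553] at [ 0.6164 -0.2241  0.3001] yaw 2.14 q6 -0.49
```

>>> {"fn": "arm_command", "kwargs": {"increments": [[[-0.042, 0.003, 0.1], [0, 0, 0.52]], [[-0.042, 0.003, 0.2], [0, 0, 0.52]], [[-0.042, 0.003, 0.3], [0, 0, 0.52]], [[-0.042, 0.003, 0.35], [0, 0, 0.52]], [[-0.042, 0.003, 0.35], [0, 0, 0.52]], [[-0.042, 0.003, 0.35], [0, 0, 0.52]]], "gripper": 0.57}}

```text
t: 22.6
ee_pos: [0.6188, -0.2405, 0.1624]
tool_rot: [-0.0, 0.785, 0.62, 0.0]
force: [1.1, -0.1, 0.9]
width: 0.0738
grasp_force: 0.0
```

```bash
cat >deck.py <<'E'
from h import *
p,d,K,Rm,t=grab("wrist");np.savez("wd.npz",p=p,d=d,K=K,R=Rm,t=t)
# rust kerbs -> hue mask, rays at z=.01
hsv=cv2.cvtColor(p,cv2.COLOR_RGB2HSV)
v,u=np.where(((hsv[...,0]>5)&(hsv[...,0]<17)&(hsv[...,1]>85)&(hsv[...,2]>90)))
r=np.c_[(np.c_[u,v]-[K[0,2],K[1,2]])/[K[0,0],K[1,1]],np.ones(len(u))]@Rm.T; P=(t+r*((.01-t[2])/r[:,2])[:,None])[:,:2]
c=np.array([.6177,-.2407]);a=np.radians(-13.3);Y=np.array([np.cos(a),np.sin(a)]);X=np.array([-Y[1],Y[0]])
q=np.c_[(P-c)@X,(P-c)@Y]; k=(abs(q[:,0])<.1)&(abs(q[:,1])>.018)&(abs(q[:,1])<.034)
for s in(-1,1):
    m=k&(np.sign(q[:,1])==s); f=np.polyfit(q[m,0],q[m,1],1); print(s,m.sum(),"y at0",round(f[1],4),"slope deg",round(np.degrees(np.arctan(f[0])),2),"x range",np.round(np.percentile(q[m,0],[0.5,99.5]),4))
E
python3 deck.py; python3 -c "
from h import *
go((.6177,-.2407,.011),-13.3)"
```

```text
-1 373 y at0 -0.0256 slope deg -0.77 x range [-0.0868  0.0872]
1 303 y at0 0.0251 slope deg -0.9 x range [-0.0866  0.0874]
shift [ 0.0004 -0.0055  0.3816] turn [ 0.004  0.    -0.003] at [ 0.6195 -0.2413  0.1636] yaw -13.4 q6 -0.24
```

>>> {"fn": "arm_command", "kwargs": {"increments": [[[0, -0.004, 0.08], [0, 0, -0.03]], [[0, -0.004, 0.16], [0, 0, -0.03]], [[0, -0.004, 0.22], [0, 0, -0.03]], [[0, -0.004, 0.28], [0, 0, -0.03]], [[0, -0.004, 0.31], [0, 0, -0.03]], [[0, -0.004, 0.33], [0, 0, -0.03]], [[0, -0.004, 0.33], [0, 0, -0.03]], [[0, -0.004, 0.33], [0, 0, -0.03]]]}}

```text
t: 23.45
ee_pos: [0.618, -0.2423, 0.0316]
tool_rot: [0.001, 0.78, 0.625, 0.001]
force: [-0.5, 1.1, -0.1]
width: 0.0738
grasp_force: 0.0
```

```bash
python3 -c "
from h import *
go((.6177,-.2407,.011),-12.5)"
```

```text
shift [ 0.0039 -0.0018  0.0515] turn [ 0.005  0.001 -0.003] at [ 0.618  -0.2423  0.0316] yaw -12.6 q6 -0.26
```

>>> {"fn": "arm_command", "kwargs": {"increments": [[[0.002, -0.001, 0.02], [0, 0, 0]], [[0.002, -0.001, 0.035], [0, 0, 0]], [[0.002, -0.001, 0.045], [0, 0, 0]], [[0.002, -0.001, 0.051], [0, 0, 0]], [[0.002, -0.001, 0.051], [0, 0, 0]], [[0.002, -0.001, 0.051], [0, 0, 0]]]}}

```text
t: 24.05
ee_pos: [0.6169, -0.2411, 0.0098]
tool_rot: [-0.0, 0.78, 0.625, 0.0]
force: [0.2, -0.5, -0.5]
width: 0.0736
grasp_force: 0.0
```

```bash
python3 -c "
from h import *
go((.6177,-.2407,.011),-12.5)"
```

```text
shift [ 0.0015  0.0018 -0.003 ] turn [ 0.    -0.    -0.004] at [ 0.6169 -0.2411  0.0098] yaw -12.61 q6 -0.26
```

>>> {"fn": "arm_command", "kwargs": {"increments": [[[0, 0, 0], [0, 0, 0]], [[0, 0, 0], [0, 0, 0]], [[0, 0, 0], [0, 0, 0]], [[0, 0, 0], [0, 0, 0]], [[0, 0, 0], [0, 0, 0]]], "gripper": -1, "grip_force": 25}}

```text
t: 24.55
ee_pos: [0.617, -0.2411, 0.0101]
tool_rot: [0.0, 0.78, 0.625, 0.0]
force: [0.6, -1.0, 0.6]
width: 0.0539
grasp_force: 25.0
```

>>> {"fn": "arm_command", "kwargs": {"increments": [[[0, 0, -0.05], [0, 0, 0]], [[0, 0, -0.12], [0, 0, 0]], [[0, 0, -0.2], [0, 0, 0]], [[0, 0, -0.3], [0, 0, 0]], [[0, 0, -0.4], [0, 0, 0]], [[0, 0, -0.5], [0, 0, 0]], [[0, 0, -0.5], [0, 0, 0]], [[0, 0, -0.5], [0, 0, 0]]]}}

```text
t: 25.35
ee_pos: [0.6168, -0.2411, 0.2105]
tool_rot: [0.001, 0.78, 0.625, 0.0]
force: [-0.3, -0.6, -1.4]
width: 0.0534
grasp_force: 25.0
```

```bash
python3 - <<'E'
from h import *
p,d,K,Rm,t=grab("wrist");W=cloud(d,K,Rm,t);s=manip.read_state()
# deck in tool frame
T=rq(s["tool_rot"]);Q=(W-s["ee_pos"])@T
m=(abs(Q[...,2])<.025)&(abs(Q[...,1])<.028)&(abs(Q[...,0])<.11)
q=Q[m];print(m.sum(),np.round(np.percentile(q,[1,50,99],axis=0),4))
if m.sum()>50: f=np.polyfit(q[:,0],q[:,2],1);print("pitch deg",np.degrees(f[0]))
go((.5602,.2333,.25),15.8)
E
```

```text
19730 [[-0.0875 -0.0261 -0.0146]
 [ 0.0236  0.0005  0.003 ]
 [ 0.0884  0.0275  0.0046]]
pitch deg 0.17667845281744776
shift [ 1.1261 -0.395  -0.1017] turn [-0.003 -0.002 -0.947] at [ 0.616  -0.2407  0.2087] yaw -12.61 q6 -0.26
```

>>> {"fn": "arm_command", "kwargs": {"increments": [[[0.1, -0.04, -0.1], [0, 0, -0.1]], [[0.2, -0.08, -0.1], [0, 0, -0.2]], [[0.3, -0.12, -0.1], [0, 0, -0.3]], [[0.4, -0.15, -0.1], [0, 0, -0.4]], [[0.5, -0.19, -0.1], [0, 0, -0.5]], [[0.6, -0.22, -0.1], [0, 0, -0.6]], [[0.7, -0.26, -0.1], [0, 0, -0.7]], [[0.8, -0.3, -0.1], [0, 0, -0.8]], [[0.9, -0.33, -0.1], [0, 0, -0.9]], [[1.0, -0.36, -0.1], [0, 0, -0.945]]]}}

```text
t: 26.4
ee_pos: [0.5618, 0.1821, 0.2472]
tool_rot: [-0.002, 0.603, 0.798, -0.002]
force: [0.3, 0.1, -1.1]
width: 0.0538
grasp_force: 25.0
```

>>> {"fn": "arm_command", "kwargs": {"increments": [[[0, 0, 0], [0, 0, 0]], [[0, 0, 0], [0, 0, 0]], [[0, 0, 0], [0, 0, 0]]]}}

```text
t: 26.7
ee_pos: [0.563, 0.1797, 0.2483]
tool_rot: [-0.001, 0.604, 0.797, -0.001]
force: [0.9, -0.4, -0.8]
width: 0.0536
grasp_force: 25.0
```

```bash
python3 - <<'E'
from h import *
go((.5602,.2333,.15),15.8)
E
```

```text
shift [0.1311 0.0303 0.2456] turn [-0.006  0.001 -0.003] at [0.563  0.1797 0.2483] yaw 15.71 q6 -0.08
```

>>> {"fn": "arm_command", "kwargs": {"increments": [[[0.06, 0.015, 0.05], [0, 0, 0]], [[0.131, 0.03, 0.1], [0, 0, 0]], [[0.131, 0.03, 0.18], [0, 0, 0]], [[0.131, 0.03, 0.24], [0, 0, 0]], [[0.131, 0.03, 0.28], [0, 0, 0]], [[0.131, 0.03, 0.3], [0, 0, 0]], [[0.131, 0.03, 0.3], [0, 0, 0]], [[0.131, 0.03, 0.3], [0, 0, 0]]]}}

```text
t: 27.5
ee_pos: [0.5617, 0.2338, 0.1305]
tool_rot: [0.0, 0.604, 0.797, 0.0]
force: [1.0, -0.8, -1.3]
width: 0.0537
grasp_force: 25.0
```

```bash
python3 - <<'E'
from h import *
go((.5602,.2333,.0884),15.8)
E
```

```text
shift [-1.000e-04 -3.900e-03  1.053e-01] turn [ 0.002  0.    -0.004] at [0.5617 0.2338 0.1305] yaw 15.67 q6 0.01
```

>>> {"fn": "arm_command", "kwargs": {"increments": [[[-0.001, -0.003, 0.03], [0, 0, -0.004]], [[-0.001, -0.003, 0.06], [0, 0, -0.004]], [[-0.001, -0.003, 0.08], [0, 0, -0.004]], [[-0.001, -0.003, 0.085], [0, 0, -0.004]], [[-0.001, -0.003, 0.085], [0, 0, -0.004]], [[-0.001, -0.003, 0.085], [0, 0, -0.004]]]}}

```text
t: 28.1
ee_pos: [0.5601, 0.2338, 0.0961]
tool_rot: [0.0, 0.603, 0.798, 0.0]
force: [-0.4, -0.2, -1.8]
width: 0.0537
grasp_force: 25.0
```

```bash
python3 - <<'E'
from h import *
go((.5602,.2333,.0884),15.8)
E
```

```text
shift [-0.0014 -0.0002  0.0191] turn [ 0.001 -0.     0.002] at [0.5601 0.2338 0.0961] yaw 15.87 q6 0.0
```

>>> {"fn": "arm_command", "kwargs": {"increments": [[[-0.001, 0, 0.006], [0, 0, 0]], [[-0.001, 0, 0.012], [0, 0, 0]], [[-0.001, 0, 0.017], [0, 0, 0]], [[-0.001, 0, 0.019], [0, 0, 0]], [[-0.001, 0, 0.019], [0, 0, 0]]]}}

```text
t: 28.6
ee_pos: [0.56, 0.2333, 0.089]
tool_rot: [0.0, 0.603, 0.798, 0.0]
force: [-1.1, -0.7, 3.6]
width: 0.0532
grasp_force: 25.0
```

>>> {"fn": "arm_command", "kwargs": {"increments": [[[0, 0, 0], [0, 0, 0]], [[0, 0, 0], [0, 0, 0]], [[0, 0, 0], [0, 0, 0]], [[0, 0, 0], [0, 0, 0]]], "gripper": 0.4}}

```text
t: 29.0
ee_pos: [0.5599, 0.2333, 0.0881]
tool_rot: [-0.0, 0.603, 0.798, -0.0]
force: [-1.0, -0.9, -0.5]
width: 0.0655
grasp_force: 0.0
```

>>> {"fn": "arm_command", "kwargs": {"increments": [[[0, 0, -0.05], [0, 0, 0]], [[0, 0, -0.15], [0, 0, 0]], [[0, 0, -0.25], [0, 0, 0]], [[-0.1, 0, -0.35], [0, 0, 0]], [[-0.2, 0, -0.4], [0, 0, 0]], [[-0.2, 0, -0.4], [0, 0, 0]], [[-0.2, 0, -0.4], [0, 0, 0]]]}}

```text
t: 29.7
ee_pos: [0.5821, 0.1558, 0.2485]
tool_rot: [-0.0, 0.604, 0.797, 0.001]
force: [-0.6, 0.1, -0.8]
width: 0.0657
grasp_force: 0.0
```

```bash
python3 - <<'E'
from h import *
p,d,K,Rm,t=grab("wrist");np.savez("w9.npz",p=p,d=d,K=K,R=Rm,t=t);cv2.imwrite("pics/w9.png",p[:,:,::-1])
W=cloud(d,K,Rm,t)
c=np.array([.5602,.2333]);a=np.radians(105.8);X=np.array([np.cos(a),np.sin(a)]);Y=np.array([-X[1],X[0]])
q=np.stack([(W[...,:2]-c)@X,(W[...,:2]-c)@Y,W[...,2]],-1)
m=(q[...,2]>.081)&(q[...,2]<.1)&(abs(q[...,0])<.12)&(abs(q[...,1])<.045);Q=q[m]
print(m.sum(),np.round(np.percentile(Q,[.5,50,99.5],axis=0),4));b=cv2.minAreaRect(Q[:,:2].astype('f'));print(b)
A=np.c_[Q[:,:2],np.ones(len(Q))];s=np.linalg.lstsq(A,Q[:,2],rcond=None)[0];print("tilt deg",np.degrees(s[:2]),s[2])
go((.400,.357,.2),-20)
E
```

```text
7904 [[-0.0886 -0.0258  0.0822]
 [ 0.0098  0.001   0.0842]
 [ 0.089   0.0276  0.0893]]
((0.0005277320742607117, 0.000871017575263977), (0.1797780990600586, 0.05411364883184433), 0.11212434619665146)
tilt deg [0.01235715 0.05086163] 0.08457812872606585
shift [ 0.6056 -0.2992  0.1199] turn [-0.003 -0.002  1.194] at [0.5813 0.1565 0.2475] yaw 15.82 q6 -0.13
```

View pics/w9.png

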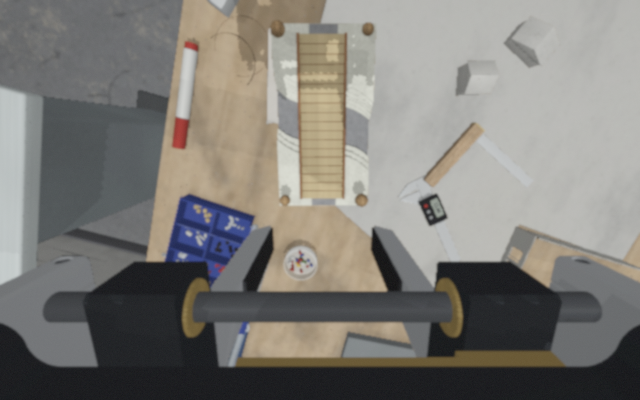

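The deck lies level and centred on the supports, at (322,115). Now the weight.

>>> {"fn": "arm_command", "kwargs": {"increments": [[[0.605, -0.3, 0.1], [0, 0, 0.9]], [[0.605, -0.3, 0.1], [0, 0, 0.9]], [[0.605, -0.3, 0.1], [0, 0, 0.9]], [[0.605, -0.3, 0.1], [0, 0, 0.9]], [[0.605, -0.3, 0.1], [0, 0, 0.9]], [[0.605, -0.3, 0.1], [0, 0, 0.9]], [[0.605, -0.3, 0.1], [0, 0, 0.9]]], "gripper": 0.06}}

```text
t: 30.45
ee_pos: [0.3953, 0.3588, 0.2061]
tool_rot: [-0.001, 0.77, 0.638, -0.002]
force: [1.1, -0.7, -0.1]
width: 0.0502
grasp_force: 0.0
```

>>> {"fn": "arm_command", "kwargs": {"increments": [[[0, 0, 0], [0, 0, 0.3]], [[0, 0, 0], [0, 0, 0.3]], [[0, 0, 0], [0, 0, 0.3]], [[0, 0, 0], [0, 0, 0.3]]]}}

```text
t: 30.85
ee_pos: [0.4005, 0.3559, 0.208]
tool_rot: [0.0, 0.819, 0.573, -0.0]
force: [-0.1, -0.3, -0.5]
width: 0.0499
grasp_force: 0.0
```

```bash
python3 - <<'E'
from h import *
p,d,K,Rm,t=grab("wrist");W=cloud(d,K,Rm,t);np.savez("w10.npz",p=p,d=d,K=K,R=Rm,t=t)
comp(W,(.4,.357),.04,.023,.04,"wt");comp(W,(.372,.444),.03,.07,.1,"glue")
go((.400,.357,.016),-20.4)
E
```

```text
wt 953 mean [0.4007 0.3575] rect [0.4006 0.3569] [0.0498 0.0294] 69.5 z [0.028  0.0291 0.0301]
glue 78 mean [0.3746 0.4434] rect [0.3745 0.4438] [0.0102 0.007 ] 74.5 z [0.0715 0.0816 0.0912]
shift [ 0.0022 -0.0021  0.4802] turn [-0.     0.001  0.01 ] at [0.4005 0.3559 0.2081] yaw -20.09 q6 0.95
```

>>> {"fn": "arm_command", "kwargs": {"increments": [[[0.003, -0.001, 0.1], [0, 0, 0.01]], [[0.003, -0.001, 0.2], [0, 0, 0.01]], [[0.003, -0.001, 0.3], [0, 0, 0.01]], [[0.003, -0.001, 0.4], [0, 0, 0.01]], [[0.003, -0.001, 0.45], [0, 0, 0.01]], [[0.003, -0.001, 0.48], [0, 0, 0.01]], [[0.003, -0.001, 0.48], [0, 0, 0.01]], [[0.003, -0.001, 0.48], [0, 0, 0.01]]]}}

```text
t: 31.7
ee_pos: [0.4012, 0.358, 0.0171]
tool_rot: [-0.0, 0.821, 0.57, 0.001]
force: [0.8, -0.4, 0.2]
width: 0.0495
grasp_force: 0.0
```

>>> {"fn": "arm_command", "kwargs": {"increments": [[[0, 0, 0], [0, 0, 0]], [[0, 0, 0], [0, 0, 0]], [[0, 0, 0], [0, 0, 0]], [[0, 0, 0], [0, 0, 0]], [[0, 0, 0], [0, 0, 0]]], "gripper": -1, "grip_force": 35}}

```text
t: 32.2
ee_pos: [0.401, 0.358, 0.0173]
tool_rot: [0.0, 0.821, 0.571, 0.001]
force: [2.2, -1.4, 5.1]
width: 0.03
grasp_force: 35.0
```

>>> {"fn": "arm_command", "kwargs": {"increments": [[[0, 0, -0.05], [0, 0, 0]], [[0, 0, -0.12], [0, 0, 0]], [[0, 0, -0.2], [0, 0, 0]], [[0, 0, -0.3], [0, 0, 0]], [[0, 0, -0.4], [0, 0, 0]], [[0, 0, -0.5], [0, 0, 0]], [[0, 0, -0.5], [0, 0, 0]], [[0, 0, -0.5], [0, 0, 0]]]}}

```text
t: 33.0
ee_pos: [0.3998, 0.3573, 0.2158]
tool_rot: [-0.0, 0.821, 0.57, -0.0]
force: [0.9, -1.7, -3.8]
width: 0.0298
grasp_force: 35.0
```

```bash
python3 - <<'E'
from h import *
p,d,K,Rm,t=grab("wrist");W=cloud(d,K,Rm,t);s=manip.read_state()
T=rq(s["tool_rot"]);Q=(W-s["ee_pos"])@T
m=(abs(Q[...,2]+.014)<.006)&(abs(Q[...,1])<.0145)&(abs(Q[...,0])<.035)
q=Q[m];print(m.sum(),np.round(np.percentile(q,[1,50,99],axis=0),4))
go((.5602,.2333,.22),15.8)
E
```

```text
3731 [[-0.0244 -0.0143 -0.0148]
 [ 0.0017  0.0002 -0.0132]
 [ 0.0243  0.0143 -0.0095]]
shift [-0.1484  0.4854 -0.0146] turn [-0.006  0.004 -1.208] at [0.399  0.3567 0.2144] yaw -20.44 q6 0.96
```

>>> {"fn": "arm_command", "kwargs": {"increments": [[[-0.04, 0.12, -0.02], [0, 0, -0.2]], [[-0.07, 0.24, -0.02], [0, 0, -0.4]], [[-0.11, 0.36, -0.02], [0, 0, -0.6]], [[-0.148, 0.485, -0.02], [0, 0, -0.8]], [[-0.148, 0.485, -0.02], [0, 0, -1]], [[-0.148, 0.485, -0.02], [0, 0, -1]], [[-0.148, 0.485, -0.02], [0, 0, -1]]]}}

```text
t: 33.75
ee_pos: [0.5597, 0.2343, 0.2217]
tool_rot: [-0.002, 0.647, 0.763, -0.002]
force: [0.7, -0.2, -2.9]
width: 0.0298
grasp_force: 35.0
```

>>> {"fn": "arm_command", "kwargs": {"increments": [[[0, 0, 0], [0, 0, -0.2]], [[0, 0, 0], [0, 0, -0.2]], [[0, 0, 0], [0, 0, -0.2]], [[0, 0, 0], [0, 0, -0.2]]]}}

```text
t: 34.15
ee_pos: [0.5607, 0.235, 0.2242]
tool_rot: [-0.0, 0.605, 0.796, -0.0]
force: [-0.4, 0.4, -2.2]
width: 0.0296
grasp_force: 35.0
```

```bash
python3 - <<'E'
from h import *
go((.5598,.2335,.0844+.017),15.9)
E
```

```text
shift [-0.003 -0.003  0.307] turn [-0.001 -0.    -0.013] at [0.5607 0.235  0.2242] yaw 15.52 q6 0.01
```

>>> {"fn": "arm_command", "kwargs": {"increments": [[[-0.003, -0.003, 0.07], [0, 0, -0.013]], [[-0.003, -0.003, 0.14], [0, 0, -0.013]], [[-0.003, -0.003, 0.2], [0, 0, -0.013]], [[-0.003, -0.003, 0.25], [0, 0, -0.013]], [[-0.003, -0.003, 0.28], [0, 0, -0.013]], [[-0.003, -0.003, 0.28], [0, 0, -0.013]], [[-0.003, -0.003, 0.28], [0, 0, -0.013]]]}}

```text
t: 34.85
ee_pos: [0.5611, 0.2332, 0.1129]
tool_rot: [0.0, 0.602, 0.798, 0.0]
force: [0.4, 0.2, -3.2]
width: 0.0298
grasp_force: 35.0
```

```bash
python3 - <<'E'
from h import *
go((.5598,.2335,.0844+.017),15.9)
E
```

```text
shift [ 0.0017 -0.0029  0.0288] turn [ 0.002 -0.     0.001] at [0.5611 0.2332 0.1129] yaw 15.94 q6 0.0
```

>>> {"fn": "arm_command", "kwargs": {"increments": [[[0.001, -0.001, 0.008], [0, 0, 0]], [[0.001, -0.001, 0.016], [0, 0, 0]], [[0.001, -0.001, 0.022], [0, 0, 0]], [[0.001, -0.001, 0.026], [0, 0, 0]], [[0.001, -0.001, 0.028], [0, 0, 0]], [[0.001, -0.001, 0.028], [0, 0, 0]]]}}

```text
t: 35.45
ee_pos: [0.5601, 0.2332, 0.1023]
tool_rot: [0.0, 0.602, 0.798, 0.0]
force: [-2.2, -1.0, 4.2]
width: 0.0296
grasp_force: 35.0
```

>>> {"fn": "arm_command", "kwargs": {"increments": [[[0, 0, 0], [0, 0, 0]], [[0, 0, 0], [0, 0, 0]], [[0, 0, 0], [0, 0, 0]], [[0, 0, 0], [0, 0, 0]]], "gripper": 0.0}}

```text
t: 35.85
ee_pos: [0.5602, 0.2332, 0.1009]
tool_rot: [0.0, 0.602, 0.798, 0.0]
force: [0.3, 0.3, 0.3]
width: 0.0467
grasp_force: 0.0
```

>>> {"fn": "arm_command", "kwargs": {"increments": [[[0, 0, -0.04], [0, 0, 0]], [[0, 0, -0.1], [0, 0, 0]], [[0, 0, -0.2], [0, 0, 0]], [[-0.1, 0, -0.3], [0, 0, 0]], [[-0.2, 0, -0.4], [0, 0, 0]], [[-0.3, 0, -0.4], [0, 0, 0]], [[-0.3, 0, -0.4], [0, 0, 0]], [[-0.3, 0, -0.4], [0, 0, 0]]]}}

```text
t: 36.65
ee_pos: [0.5933, 0.117, 0.261]
tool_rot: [-0.0, 0.603, 0.798, 0.0]
force: [0.0, 0.7, -0.3]
width: 0.0471
grasp_force: 0.0
```

```bash
python3 - <<'E'
from h import *
p,d,K,Rm,t=grab("wrist");np.savez("w11.npz",p=p,d=d,K=K,R=Rm,t=t);cv2.imwrite("pics/w11.png",p[:,:,::-1])
W=cloud(d,K,Rm,t)
c=np.array([.5602,.2333]);a=np.radians(105.8);X=np.array([np.cos(a),np.sin(a)]);Y=np.array([-X[1],X[0]])
q=np.stack([(W[...,:2]-c)@X,(W[...,:2]-c)@Y,W[...,2]],-1)
for lo,hi in((.081,.093),(.105,.13)):
    m=(q[...,2]>lo)&(q[...,2]<hi)&(abs(q[...,0])<.12)&(abs(q[...,1])<.045);Q=q[m]
    print(m.sum(),np.round(np.percentile(Q,[.5,50,99.5],axis=0),4),cv2.minAreaRect(Q[:,:2].astype('f')))
    A=np.c_[Q[:,:2],np.ones(len(Q))];s=np.linalg.lstsq(A,Q[:,2],rcond=None)[0];print("tilt deg",np.degrees(s[:2]),s[2])
E
```

```text
6332 [[-0.0894 -0.0259  0.0822]
 [ 0.0115  0.0011  0.0843]
 [ 0.0848  0.0277  0.0895]] ((-0.0018519684672355652, 0.0008770711719989777), (0.1754981428384781, 0.05413443595170975), 0.07674283534288406)
tilt deg [-0.00331493 -0.03437861] 0.08472502354816965
1455 [[-0.0265 -0.0138  0.1121]
 [-0.0015  0.001   0.1142]
 [ 0.0224  0.0156  0.1162]] ((-0.002015376463532448, 0.0010324819013476372), (0.0491616353392601, 0.029507799074053764), 0.5588580369949341)
tilt deg [ 0.22837518 -0.17644615] 0.1141432228913534
```

View pics/w11.png

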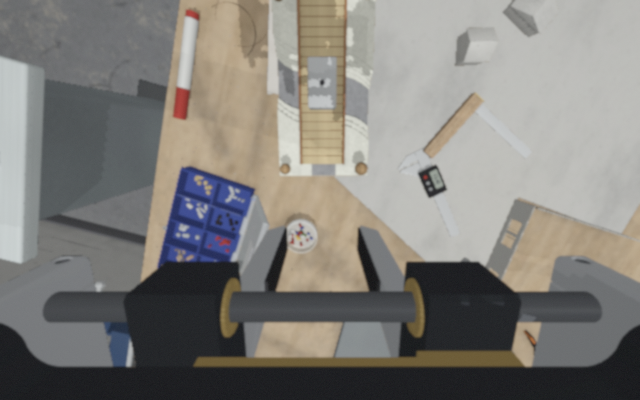

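The weight at (322,82) stands lengthways between the kerbs over the stream support, within about 2 mm. The deck is level and nothing is held, so I'm handing in.

```bash
python3 -c "
from cell import manip
print(manip.sign_off())"
```

```text
the job is handed in; nothing more can be done
None
```

The footbridge is built and handed in at about 37 s: all three supports stand in their cut-outs, the deck lies level and centred on them, and the large weight stands lengthways on it within about 2 mm of the stream support's centre; I kept clear of the glue bottle and pin tub, and the gripper is holding nothing.

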